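Swap the setting master for machined sleeves in an optical gauge and focus it

TASK

Slide the gauge's clear guard fully open, put the blue-banded setting master away, lying in its wooden stand, and lay every plain steel sleeve that is standing on the green bench on its side, one to each brass cradle, fully seated and centred lengthwise in it. Only when all are in place slide the guard fully shut again over them, and after that turn the black focus knob until its white pointer stands at the orange index mark. Leave the other things on the bench where they are.

Things in the scene. Friction and masses are not known exactly. Their poses are not given: they have to be found in the camera images.
- station: Dark steel gauge base, 12 mm thick, x -95 to 255 mm, y -145 to 145 mm in its own frame; origin on the bench at the middle of the nest, x = the way the guard opens, z up. Rails (top 22 mm above the bench) along x at y = +-133 mm. At its -y side an ivory camera head 120 x 104 mm, 100 mm high, centred at (0, -205) mm, with a round dark-blue dial plate and the focus knob on top.
- guard (a joint): Clear sliding hood with yellow edges: 0 = fully shut over the cradles, 0.16 m = fully open, slid along the station's +x. Roof 150 (x) x 270 (y) mm, centred on the station's origin when shut, top 94 and underside 89 mm above the bench; sides and a far end wall but no near wall, so it passes over lying parts (not standing ones). Slight friction; stays where it is left.
- guard_handle (a point): On the guard's red bar handle, which stands on the roof near its near edge: 14 mm thick (x) x 70 mm long (y), from 94 to 130 mm above the bench. This point lies at its middle, 115 mm above the bench, and moves with the guard.
- knob (a joint): Focus knob angle in rad, 0 to 4.4 (stops at both ends), growing clockwise seen from above; at 0 the pointer points to the station's -x.
- knob_grip (a point): On the focus knob's vertical axis at the height to grip, 132 mm above the bench. The black knob is a disc of 48 mm diameter carrying an upright bar 44 mm long and 14 mm thick, from 112 to 142 mm above the bench; the point's x axis runs along the bar, away from the pointer.
- knob_pointer (a point): Tip of the knob's white pointer, 32 mm from the knob's axis at one end of the bar.
- index_mark (a point): Inner end of the orange index mark on the dial plate, 32 mm from the knob's axis; the pointer is set when its tip stands at this point (within 3.5 mm). The mark does not move; its angle differs from start to start, always within the knob's range.
- cradle0: One of three alike fixed brass V cradles, 80 mm apart, for a 36 mm cylinder lying along its x. Origin on the station's top face (12 mm above the bench) under its middle; a seated cylinder's axis is 40 mm above the origin. V supports 12 mm wide at x = +-36 mm, 44 mm wide in y, tops 34 mm above the origin; the 60 mm between them is free for fingers.
- cradle1: One of three alike fixed brass V cradles, 80 mm apart, for a 36 mm cylinder lying along its x. Origin on the station's top face (12 mm above the bench) under its middle; a seated cylinder's axis is 40 mm above the origin. V supports 12 mm wide at x = +-36 mm, 44 mm wide in y, tops 34 mm above the origin; the 60 mm between them is free for fingers.
- cradle2: One of three alike fixed brass V cradles, 80 mm apart, for a 36 mm cylinder lying along its x. Origin on the station's top face (12 mm above the bench) under its middle; a seated cylinder's axis is 40 mm above the origin. V supports 12 mm wide at x = +-36 mm, 44 mm wide in y, tops 34 mm above the origin; the 60 mm between them is free for fingers.
- stand: Wooden stand of the setting master, fixed on the bench: board 130 (x) x 70 (y) x 12 mm with two V supports at x = +-36 mm as on the cradles. Origin on the bench under its middle; a seated master lies along x with its axis 50 mm above the origin.
- master: Setting master: steel cylinder 36 mm diameter, 100 mm long, 0.35 kg, with a blue band near each end; lies in one of the cradles at the start. Origin at its centre, x along its axis.
- sleeve0: Plain steel sleeve with one dark band, 36 mm diameter, 100 mm long, about 0.35 kg, at first standing upright on the bench; origin at its centre, z along its axis. Either end may point either way. May be absent.
- sleeve1: Plain steel sleeve with one dark band, 36 mm diameter, 100 mm long, about 0.35 kg, at first standing upright on the bench; origin at its centre, z along its axis. Either end may point either way. May be absent.
- sleeve2: Plain steel sleeve with one dark band, 36 mm diameter, 100 mm long, about 0.35 kg, at first standing upright on the bench; origin at its centre, z along its axis. Either end may point either way. May be absent.
- ring_gauge: Steel ring gauge 60 mm diameter, 18 mm high; origin under its centre. Bystander: leave it alone.
- block_case: Dark wooden gauge-block case 100 x 60 x 30 mm; origin under its centre. Bystander: leave it alone.
- cleaner: Blue spray-cleaner bottle 60 mm diameter, 150 mm high; origin under its centre. Bystander: leave it alone.
- spanner: Steel spanner lying on the bench; origin under its middle. Bystander: leave it alone.
- caliper: Digital caliper 200 mm long lying flat; origin under its middle. Bystander: leave it alone.
- mouse: Black computer mouse 105 x 60 x 30 mm; origin under its centre. Bystander: leave it alone.

How it is judged:
By the outcome, as a careful person would: the job done as asked, in the order asked, and still so for the second after the job is handed in, with the robot touching nothing.
Of sleeve0, sleeve1, sleeve2 only 2 to 3 are there at a start; the rules pass over those that are not, and their reading is None.
At some moment in a run one of sleeve0, sleeve1, sleeve2 may be knocked a few centimetres aside while the robot is not near it.
Once in a run the grip may slacken for a moment while it holds something.
It also fails if it takes over 210 s, if anything falls off the work surface, if the arm or the gripper's body presses on something with over 40 N, if the wrist force passes 120 N, or if a joint passes its speed limit or range.

ROBOT

A 6-joint arm with a two-finger parallel gripper is mounted at the origin on the work surface. World frame = base frame: x ahead of the robot, y to its left, z up, the work surface at z = 0. Lengths are in m, angles in rad, forces in N, time in s.
With the tool pointing down it reaches from about 0.25 to 0.775 m from the base axis. Payload 4 kg.
Tool frame: the origin (TCP) lies on the centre line of the jaws, within the pads' length; the fingertips stand robot.tips_ahead ahead of it and the grasp point (between the pads) lies 8 mm behind it (robot.tips_ahead is the distance from the TCP to the fingertips, in m); z points along the fingers, y is the line along which they close (so a half turn about z gives the same grasp; the last joint's range is limited). The gripper opens to 94 mm and grips with 3 to 60 N. Pads are 16 mm wide; open, the fingers measure 119 mm over their backs; the gripper's body (75 mm by 177 mm) begins 78 mm behind the grasp point.
Start: joints at [1.02, 0.087, 1.371, -0, 1.684, -0.103], TCP at [0.238, 0.496, 0.217] pointing down, gripper open.
Joint ranges: [-3.1, 3.1], [-0.76, 2.03], [0.27, 2.55], [-1.08, 4.22], [0.17, 2.65], [-2.57, 2.57]. Speed limits (rad/s): [2.79, 2.79, 3.14, 3.14, 3.14, 3.14].

INTERFACE

Orientations are given as [roll, pitch, yaw] about the fixed x, y, z axes, in that order (R = Rz(yaw) Ry(pitch) Rx(roll)).
In Python, from bench import robot, snapshot, close_job, spotter gives the robot as it stands. The module is installed in compiled form; this text tells all that it offers.
- The arm moves only by the tool servo_tool, never from a script. Its argument "commands" is one flat list of numbers, 7 for each row, row after row: the shift along the tool's x, y, z in m, then the turn, a rotation vector about the tool's x, y, z in degrees, then the finger opening in m, from 0 to 0.094. In form: [x, y, z, ax, ay, az, grip, x, y, z, ax, ay, az, grip, ...]. A call has 1 to 10 rows; each row is the pose to reach, as a shift and turn from the pose commanded when the call began, along the tool's axes at that moment; what a row does not reach only later rows make up. A row lasts 1/8 s, in which the tool goes at most 62.5 mm and 10.7 degrees, less where a joint would pass 70% of its speed; a pose out of reach is approached as far as the arm can. A call with a gripper value outside its range is refused whole. The fingers move at their own pace and stop on an object; the grip force is fixed at half the most. Time passes only in rows, so rows that repeat a pose let the fingers close. It gives the time, the measured TCP pose, the force, the opening and the grip force at its end, in the units of the state.
- robot.get_obs(): the state, without advancing time (a new reading comes with each control period).
- snapshot(name): name is "side" or "top" or "wrist"; returns a dict with "img" (384x512x3 uint8, blue, green, red), "camera_matrix" (3x3 intrinsics, pixels), "extrinsics" (4x4, takes a point from camera to world coordinates); the wrist camera has in their place "hand_eye" (4x4, takes a point from camera to tool coordinates, whose origin is the TCP and whose axes are the flange's). Camera axes: x right, y down, z forward; pixel columns grow to the right and rows downward; lengths in m; the calibration is good to about 2 mm. The wrist camera is an equidistant fisheye: a pixel r from the principal point sees the ray r / f radians off the axis. A picture is of the moment at which its call begins: read the wrist's pose just before it. There is no depth.
- close_job(): hands the job in; it is judged then, once.
Trained networks look in a picture, given as the dict that the camera call returned (one of the last four; its "shot" number tells which), for a name from the list of things; names that differ only in an ending like _2 or _b are one class to them, and where a whole thing is asked for, a point or a joint stands for the part that bears it (a point fixed in the world has none). Each returns a list of dicts, best first, with "conf" (0 to 1); they miss things now and then, are a little off and sometimes report something else, mostly with a low value. They report only what shows in the picture. A call takes as long as a camera call.
- spotter.trace(name, picture): "region" (384x512 bool, what is visible of it) and "box" ([left, top, width, height] in pixels, round what is visible of it).
The state is a dict: "time": time; "joint_positions": joint angles; "qvel": joint speeds; "joint_torque": joint torques, N m; "tool_pos": TCP position; "ee_rot": TCP orientation; "wrist_force": force on the tool from outside, world axes, zero at the start; "wrist_torque": the same for the moment, N m; "width": finger opening in m; "finger_force": force on a finger pad.
Only numpy, scipy, OpenCV 4.12 (cv2) and the standard library are available. Lean on these libraries where they do the work, as an engineer would, in place of code of your own. Each camera call takes 0.05 s, during which the arm holds its last target. There are 200 camera calls.

## Working session

There is one attempt and no reset: what is moved stays moved. The work goes in short steps, Python scripts to look and compute and a tool call to move; the robot and the scene stay as the last step left them, time stands still between calls to the robot, and variables do not carry over. Pictures are saved under pics/ and viewed, at most 14 in all, crops included, and the job is handed in when it is done.

Besides the shell and the picture viewer there is one more tool, called after "Emit:" as name(argument=value, ...), one argument or row to a line, values as JSON. servo_tool: Moves the arm, as the interface text tells. Its arguments: {"type":"object","properties":{"commands":{"type":"array","items":{"type":"number"}}},"required":["commands"]}

```bash
mkdir -p pics
cat > h.py <<'E'
import numpy as np, cv2
from bench import robot, snapshot, close_job, spotter
from scipy.spatial.transform import Rotation as R
def save(s,n): cv2.imwrite(f'pics/{n}.png',s['img'])
def ray(s,uv,tool=None):
    K=s['camera_matrix']; u,v=uv
    x=(u-K[0,2])/K[0,0]; y=(v-K[1,2])/K[1,1]
    if 'extrinsics' in s: E=s['extrinsics']; d=np.array([x,y,1.])
    else:
        r=np.hypot(x,y); d=np.array([x/r*np.sin(r),y/r*np.sin(r),np.cos(r)]) if r>1e-9 else np.array([0,0,1.])
        E=tool@s['hand_eye']
    d=E[:3,:3]@d; return E[:3,3],d/np.linalg.norm(d)
def onz(s,uv,z,tool=None):
    o,d=ray(s,uv,tool); return (o+d*(z-o[2])/d[2])
def proj(s,p,tool=None):
    K=s['camera_matrix']; E=s['extrinsics'] if 'extrinsics' in s else tool@s['hand_eye']
    c=np.linalg.inv(E)@np.append(p,1); c=c[:3]
    if 'extrinsics' in s: return K[:2,:2]@(c[:2]/c[2])+K[:2,2]
    rr=np.hypot(c[0],c[1]); th=np.arctan2(rr,c[2]); return np.array([K[0,0]*c[0]/rr*th+K[0,2],K[1,1]*c[1]/rr*th+K[1,2]])
def tool():
    o=robot.get_obs(); T=np.eye(4); e=np.array(o['ee_rot']); T[:3,:3]=R.from_euler('xyz',e).as_matrix() if e.size==3 else e.reshape(3,3)
    T[:3,3]=o['tool_pos']; return T
def rel(p,Rw):
    T=tool(); d=T[:3,:3].T@(np.array(p)-T[:3,3]); rv=R.from_matrix(T[:3,:3].T@Rw).as_rotvec(degrees=True)
    return np.round(d,4),np.round(rv,2)
E
python3 - <<'E'
from h import *
o=robot.get_obs(); print(o, robot.tips_ahead)
for n in ['top','side']:
    s=snapshot(n); save(s,n+'0'); print(n,s['camera_matrix'].tolist(),np.round(s['extrinsics'],3).tolist())
    for k in ['station','guard','guard_handle','knob','knob_pointer','cradle0','stand','master','sleeve0','ring_gauge','block_case','cleaner','spanner','caliper','mouse']:
        for r in spotter.trace(k,s)[:4]:
            ys,xs=np.nonzero(r['region']); print(k,round(r['conf'],2),r['box'],round(xs.mean(),1),round(ys.mean(),1),len(xs))
E
```

```text
{'time': 0.0, 'joint_positions': array([ 1.01987744e+00,  8.79147548e-02,  1.37226318e+00, -4.04735401e-05,
        1.68362771e+00, -1.03098237e-01]), 'qvel': array([-0.00155721,  0.0003632 , -0.00122132, -0.0002057 ,  0.00125302,
       -0.00182854]), 'joint_torque': array([-1.18034877e-03, -3.40194798e+01, -3.02421641e+01,  7.18046352e-02,
        3.30724823e-02, -1.85340932e-04]), 'tool_pos': array([0.23787984, 0.49529144, 0.21532165]), 'ee_rot': array([-3.13938727e+00, -1.87738803e-04,  2.69376728e+00]), 'wrist_force': array([-0.54180625, -0.70681156,  0.74683946]), 'wrist_torque': array([-0.06642738,  0.04680857, -0.04549123]), 'finger_force': 0.0, 'width': 0.09424527964730864} 0.011
top [[411.8432723855966, 0.0, 263.34958425393205], [0.0, 411.8432723855966, 191.38401006470602], [0.0, 0.0, 1.0]] [[-0.014, -0.988, 0.152, 0.238], [-1.0, 0.015, 0.01, -0.026], [-0.013, -0.152, -0.988, 1.608], [0.0, 0.0, 0.0, 1.0]]
station 0.93 [246.3, 130.4, 110.1, 87.2] 293.2 175.4 7488
guard 0.76 [252.5, 164.2, 74.1, 45.5] 286.4 184.1 2921
guard_handle 0.76 [250.4, 164.3, 74.3, 45.3] 286.5 184.1 3
[... 1174 characters left out ...]
.5] 254.4 139.1 141
knob_pointer 0.72 [250.2, 132.4, 11.1, 13.5] 254.5 138.7 152
stand 0.61 [177.0, 249.1, 27.9, 41.0] 191.6 269.8 1028
sleeve0 0.79 [247.6, 234.8, 16.2, 31.8] 254.2 250.9 362
sleeve0 0.76 [240.2, 265.5, 15.5, 30.4] 247.6 280.5 440
ring_gauge 0.58 [168.8, 346.8, 26.0, 30.1] 181.5 360.6 444
block_case 0.61 [285.5, 318.2, 45.3, 41.4] 307.6 338.9 1243
block_case 0.21 [166.4, 347.8, 28.9, 26.2] 181.5 360.2 460
cleaner 0.57 [200.0, 363.0, 28.0, 19.9] 215.9 374.1 520
spanner 0.49 [283.9, 139.7, 8.6, 6.1] 288.0 142.0 24
spanner 0.17 [272.9, 154.0, 40.1, 22.9] 294.7 161.5 276
caliper 0.71 [271.3, 150.5, 39.9, 24.2] 292.7 160.7 244
mouse 0.76 [258.6, 121.3, 30.2, 10.3] 273.4 127.4 242
```

Run:
```python
import cv2,numpy as np
a=cv2.imread('pics/top0.png')[110:270,90:430]; b=cv2.imread('pics/side0.png')[110:384,140:360]
cv2.imwrite('pics/top0c.png',cv2.resize(a,None,fx=2.3,fy=2.3,interpolation=cv2.INTER_CUBIC))
cv2.imwrite('pics/side0c.png',cv2.resize(b,None,fx=2.18,fy=2.18,interpolation=cv2.INTER_CUBIC))
```

```text
(no output)
```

View pics/top0c.png

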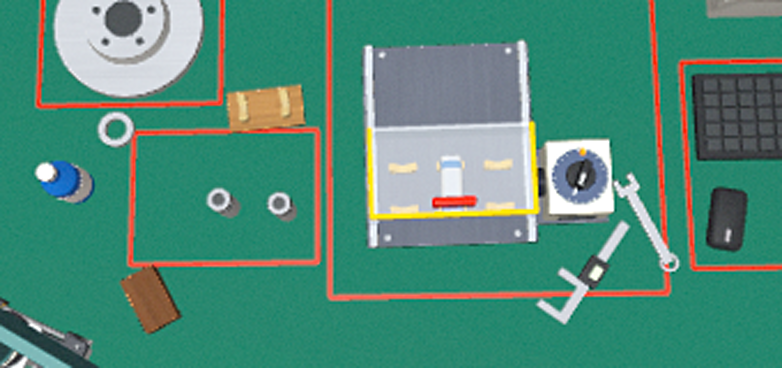

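View pics/side0c.png

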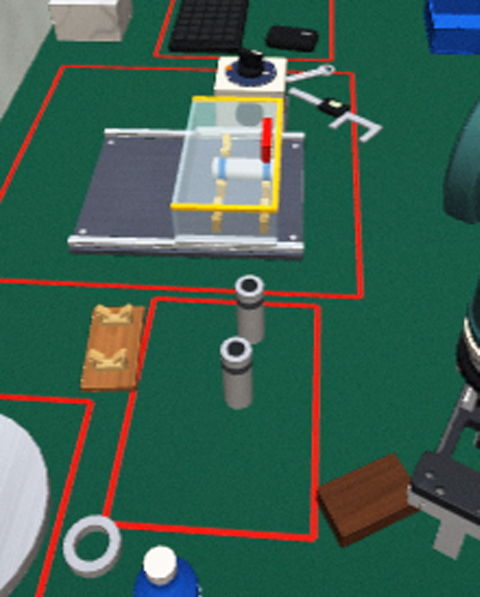

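Top view: station with guard shut (red handle at crop 454,202), master in the middle cradle. Two sleeves stand at crop (218,200) and (280,204), stand at (265,107), and the knob at (580,175) has its index above it at (583,151). The side view confirms two sleeves.

Run:
```python
from h import *
s=snapshot('top')
def T(c,z): return np.round(onz(s,(90+c[0]/2.3,110+c[1]/2.3),z),3)
for n,c,z in [('rUL',(369,46),.022),('rUR',(522,42),.022),('rLR',(533,242),.022),('rLL',(374,246),.022),('handle',(454,202),.13),('hL',(433,202),.13),('hR',(476,202),.13),('knob',(580,175),.14),('idx',(583,153),.103),('sl0',(217,199),.1),('sl1',(280,203),.1),('st1',(242,107),.03),('st2',(286,101),.03),('roofLL',(369,215),.094),('roofLR',(536,213),.094),('roofUL',(369,126),.094),('case',(150,300),.03),('cleaner',(45,172),.15),('head',(577,180),.1),('ring',(116,129),.018)]: print(n,T(c,z))
# wrist pose: look from above
for c in [0]:
    w=snapshot('wrist'); print(np.round(w['hand_eye'],3).tolist(), w['camera_matrix'].tolist())
```

```text
rUL [0.73  0.039 0.022]
rUR [ 0.733 -0.227  0.022]
rLR [ 0.385 -0.233  0.022]
rLL [0.383 0.033 0.022]
handle [ 0.44  -0.097  0.13 ]
hL [ 0.441 -0.064  0.13 ]
hR [ 0.44  -0.132  0.13 ]
knob [ 0.479 -0.295  0.14 ]
idx [ 0.521 -0.308  0.103]
sl0 [0.455 0.283 0.1  ]
sl1 [0.447 0.181 0.1  ]
st1 [0.624 0.257 0.03 ]
st2 [0.633 0.181 0.03 ]
roofLL [0.426 0.038 0.094]
roofLR [ 0.425 -0.23   0.094]
roofUL [0.573 0.037 0.094]
case [0.297 0.406 0.03 ]
cleaner [0.495 0.544 0.15 ]
head [ 0.477 -0.297  0.1  ]
ring [0.591 0.476 0.018]
[[-0.0, -0.958, -0.288, 0.083], [1.0, -0.0, -0.0, -0.001], [0.0, -0.288, 0.958, -0.169], [0.0, 0.0, 0.0, 1.0]] [[297.3186396354542, 0.0, 256.2954198638186], [0.0, 297.3186396354542, 196.7571143375279], [0.0, 0.0, 1.0]]
```

Run:
```python
from h import *
Rw=R.from_euler('z',1,degrees=True).as_matrix()@np.array([[0,1,0],[1,0,0],[0,0,-1.]])
print(rel([.43,-.12,.27],Rw))
```

```text
(array([-0.4395, -0.472 , -0.0535]), array([ 1.000e-02, -0.000e+00,  6.335e+01]))
```

Emit:
servo_tool(
  commands=[-0.2, -0.21, -0.0535, 0, 0, 30, 0.06, -0.44, -0.472, -0.0535, 0, 0, 63.3, 0.06, -0.44, -0.472, -0.0535, 0, 0, 63.3, 0.06, -0.44, -0.472, -0.0535, 0, 0, 63.3, 0.06, -0.44, -0.472, -0.0535, 0, 0, 63.3, 0.06, -0.44, -0.472, -0.0535, 0, 0, 63.3, 0.06, -0.44, -0.472, -0.0535, 0, 0, 63.3, 0.06, -0.44, -0.472, -0.0535, 0, 0, 63.3, 0.06, -0.44, -0.472, -0.0535, 0, 0, 63.3, 0.06, -0.44, -0.472, -0.0535, 0, 0, 63.3, 0.06],
)

```text
time: 2.95
tool_pos: [0.4239, -0.1006, 0.2689]
ee_rot: [3.14, 0.0, 1.589]
wrist_force: [1.5, 1.2, 0.2]
width: 0.0599
finger_force: 0.0
```

Emit:
servo_tool(
  commands=[0, 0, 0, 0, 0, 0, 0.06],
)

```text
time: 3.08
tool_pos: [0.424, -0.1021, 0.2679]
ee_rot: [-3.141, 0.0, 1.582]
wrist_force: [-0.1, 0.0, -1.0]
width: 0.0601
finger_force: 0.0
```

Run:
```python
from h import *
o=robot.get_obs(); print(o['time'],o['tool_pos'],o['ee_rot'],o['joint_positions'])
Rw=R.from_euler('z',1,degrees=True).as_matrix()@np.array([[0,1,0],[1,0,0],[0,0,-1.]])
print(rel([.43,-.12,.27],Rw))
w=snapshot('wrist'); cv2.imwrite('pics/w1.png',cv2.resize(w['img'],None,fx=1.5,fy=1.5,interpolation=cv2.INTER_CUBIC))
```

```text
3.075 [ 0.42399703 -0.10211672  0.26785594] [-3.14059413e+00  3.65766150e-04  1.58188755e+00] [-3.65933802e-01 -1.72245080e-01  1.51963446e+00 -7.25856368e-04
  1.79499696e+00 -3.77185944e-01]
(array([-0.0179,  0.0058, -0.0021]), array([-0.06,  0.02, -0.36]))
```

View pics/w1.png

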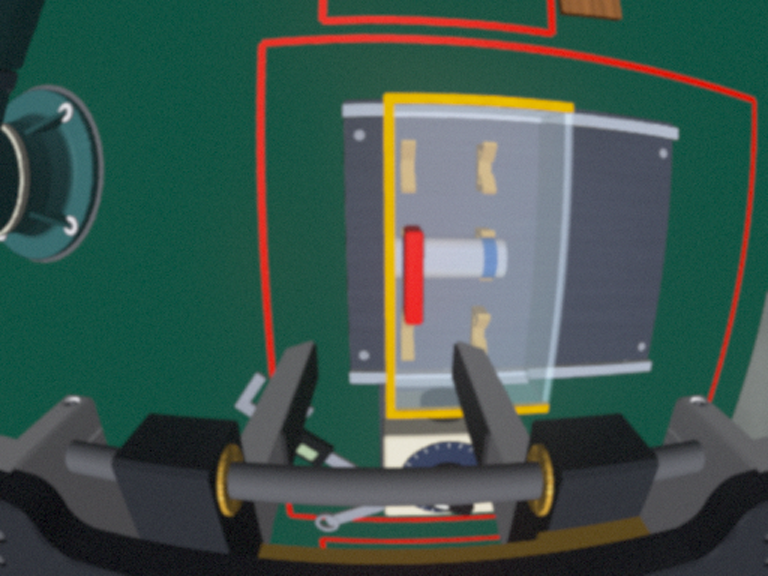

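The wrist view shows the handle (image 413,227 to 414,324), the station corners at the rails, and the cradles with the master in the middle one.

Run:
```python
from h import *
t=tool(); s=snapshot('wrist')
for n,c,z in [('TL',(344,109),.022),('TR',(678,134),.022),('BR',(651,368),.022),('BL',(351,381),.022),('h1',(413,228),.13),('h2',(414,323),.13),('roofTL',(388,97),.094),('roofTR',(573,104),.094),('roofBL',(389,415),.094),('roofBR',(549,408),.094),('masterR',(506,258),.052),('c0a',(408,166),.046),('c0b',(487,167),.046),('c2a',(408,333),.046),('c2b',(481,332),.046)]: print(n,np.round(onz(s,(c[0]/1.5,c[1]/1.5),z,t),4))
for k in ['guard_handle','master','guard','cradle0']:
    for r in spotter.trace(k,s)[:3]: ys,xs=np.nonzero(r['region']); print(k,r['conf'],r['box'],xs.mean()*1.5,ys.mean()*1.5)
```

```text
TL [0.3852 0.036  0.022 ]
TR [0.7346 0.0423 0.022 ]
BR [ 0.7416 -0.2267  0.022 ]
BL [ 0.3909 -0.2352  0.022 ]
h1 [ 0.4432 -0.0599  0.13  ]
h2 [ 0.4461 -0.1298  0.13  ]
roofTL [0.4248 0.0363 0.094 ]
roofTR [0.5728 0.042  0.094 ]
roofBL [ 0.4299 -0.2315  0.094 ]
roofBR [ 0.5799 -0.2277  0.094 ]
masterR [ 0.5337 -0.0955  0.052 ]
c0a [ 0.4433 -0.0169  0.046 ]
c0b [ 0.5131 -0.0149  0.046 ]
c2a [ 0.4472 -0.1707  0.046 ]
c2b [ 0.5173 -0.1693  0.046 ]
guard_handle 0.83 [255.7, 64.0, 125.0, 218.0] 473.86503839858995 245.819023039154
guard_handle 0.3 [287.0, 335.3, 28.8, 10.1] 452.52684563758396 509.27516778523494
master 0.15 [292.8, 336.9, 21.7, 9.4] 457.6653543307086 509.9173228346457
guard 0.76 [257.3, 64.8, 126.9, 219.3] 473.7753238126868 245.97490451677183
```

```bash
cat >> h.py <<'E'
YAW=np.radians(1.2); O=np.array([.482,-.096])
def Rst(tilt=0,flip=1):  # placeholder: tool y along station x, tool down
    return R.from_euler('z',YAW).as_matrix()@np.array([[0,1,0],[1,0,0],[0,0,-1.]])
E
python3 - <<'E'
from h import *
print(rel([.4447,-.095,.112],Rst())); o=robot.get_obs();print(o['tool_pos'],o['ee_rot'])
E
```

```text
(array([0.0016, 0.0212, 0.1565]), array([ 0.03, -0.01, -0.01]))
[ 0.42347652 -0.09703366  0.26853675] [ 3.14102522e+00 -1.15368664e-04  1.59155092e+00]
```

Emit:
servo_tool(
  commands=[0.0016, 0.021, 0.06, 0, 0, 0, 0.05, 0.0016, 0.021, 0.12, 0, 0, 0, 0.05, 0.0016, 0.021, 0.145, 0, 0, 0, 0.05, 0.0016, 0.021, 0.1565, 0, 0, 0, 0.05, 0.0016, 0.021, 0.1565, 0, 0, 0, 0.05, 0.0016, 0.021, 0.1565, 0, 0, 0, 0.05],
)

```text
time: 4.12
tool_pos: [0.4458, -0.0966, 0.1138]
ee_rot: [3.138, 0.001, 1.59]
wrist_force: [0.4, -0.0, 0.7]
width: 0.0503
finger_force: 0.0
```

Emit:
servo_tool(
  commands=[0, 0, 0, 0, 0, 0, 0.0, 0, 0, 0, 0, 0, 0, 0.0, 0, 0, 0, 0, 0, 0, 0.0, 0, 0, 0, 0, 0, 0, 0.0, 0, 0, 0, 0, 0, 0, 0.0],
)

```text
time: 4.75
tool_pos: [0.4446, -0.0965, 0.1119]
ee_rot: [3.142, 0.0, 1.589]
wrist_force: [-0.5, -0.1, 0.2]
width: 0.0139
finger_force: 30.0
```

Emit:
servo_tool(
  commands=[0, 0.015, 0, 0, 0, 0, 0, 0, 0.035, 0, 0, 0, 0, 0, 0, 0.055, 0, 0, 0, 0, 0, 0, 0.075, 0, 0, 0, 0, 0, 0, 0.095, 0, 0, 0, 0, 0, 0, 0.115, 0, 0, 0, 0, 0, 0, 0.126, 0, 0, 0, 0, 0, 0, 0.13, 0, 0, 0, 0, 0, 0, 0.13, 0, 0, 0, 0, 0, 0, 0.13, 0, 0, 0, 0, 0],
)

```text
time: 6.0
tool_pos: [0.575, -0.094, 0.1119]
ee_rot: [3.14, -0.0, 1.589]
wrist_force: [2.2, 0.0, 1.2]
width: 0.0139
finger_force: 30.0
```

Emit:
servo_tool(
  commands=[0, 0.003, 0, 0, 0, 0, 0, 0, 0.006, 0, 0, 0, 0, 0, 0, 0.008, 0, 0, 0, 0, 0, 0, 0.008, 0, 0, 0, 0, 0],
)

```text
time: 6.5
tool_pos: [0.5828, -0.0938, 0.1119]
ee_rot: [3.141, -0.0, 1.589]
wrist_force: [-0.9, 0.6, 2.6]
width: 0.0137
finger_force: 30.0
```

Emit:
servo_tool(
  commands=[0, 0.002, 0, 0, 0, 0, 0, 0, 0.004, 0, 0, 0, 0, 0, 0, 0.004, 0, 0, 0, 0, 0],
)

```text
time: 6.88
tool_pos: [0.5858, -0.0938, 0.1119]
ee_rot: [-3.139, -0.0, 1.589]
wrist_force: [-5.3, 1.5, 5.5]
width: 0.0137
finger_force: 30.0
```

Emit:
servo_tool(
  commands=[0, 0.001, 0, 0, 0, 0, 0, 0, 0.002, 0, 0, 0, 0, 0, 0, 0.002, 0, 0, 0, 0, 0],
)

```text
time: 7.25
tool_pos: [0.5858, -0.0938, 0.1119]
ee_rot: [-3.135, -0.0, 1.589]
wrist_force: [-10.7, 1.2, 8.1]
width: 0.014
finger_force: 30.1
```

Emit:
servo_tool(
  commands=[0, 0.001, 0, 0, 0, 0, 0, 0, 0.002, 0, 0, 0, 0, 0, 0, 0.002, 0, 0, 0, 0, 0],
)

```text
time: 7.62
tool_pos: [0.5858, -0.0938, 0.1118]
ee_rot: [-3.13, -0.001, 1.589]
wrist_force: [-16.1, 1.4, 10.0]
width: 0.014
finger_force: 30.1
```

Emit:
servo_tool(
  commands=[0, -0.004, 0, 0, 0, 0, 0.0, 0, -0.006, 0, 0, 0, 0, 0.05, 0, -0.006, 0, 0, 0, 0, 0.05, 0, -0.006, 0, 0, 0, 0, 0.05, 0, -0.006, -0.04, 0, 0, 0, 0.06, 0, -0.03, -0.1, 0, 0, 0, 0.06, 0, -0.06, -0.12, 0, 0, 0, 0.06, 0, -0.1, -0.12, 0, 0, 0, 0.06, 0, -0.1, -0.12, 0, 0, 0, 0.06],
)

```text
time: 8.75
tool_pos: [0.4893, -0.0957, 0.2326]
ee_rot: [3.14, 0.001, 1.588]
wrist_force: [0.7, -0.2, 0.9]
width: 0.0601
finger_force: 0.0
```

Emit:
servo_tool(
  commands=[0, 0, 0, 0, 0, -20, 0.06, 0, 0, 0, 0, 0, -40, 0.06, 0, 0, 0, 0, 0, -60, 0.06, 0, 0, 0, 0, 0, -80, 0.06, 0, 0, 0, 0, 0, -90, 0.06, 0, 0, 0, 0, 0, -90, 0.06, 0, 0, 0, 0, 0, -90, 0.06, 0, 0, 0, 0, 0, -90, 0.06, 0, 0, 0, 0, 0, -90, 0.06, 0, 0, 0, 0, 0, -90, 0.06],
)

```text
time: 10.0
tool_pos: [0.4914, -0.0957, 0.2313]
ee_rot: [3.141, -0.0, -3.124]
wrist_force: [1.3, -0.6, -0.1]
width: 0.06
finger_force: 0.0
```

Emit:
servo_tool(
  commands=[0, 0, 0, 0, 0, 0, 0.06, 0, 0, 0, 0, 0, 0, 0.06],
)

```text
time: 10.25
tool_pos: [0.4908, -0.0956, 0.2317]
ee_rot: [3.141, -0.0, -3.124]
wrist_force: [0.2, 0.5, 0.2]
width: 0.0601
finger_force: 0.0
```

Run:
```python
from h import *
o=robot.get_obs(); print(o['time'],o['tool_pos'],o['ee_rot'],o['joint_positions'])
w=snapshot('wrist'); t=tool(); cv2.imwrite('pics/w2.png',cv2.resize(w['img'],None,fx=1.5,fy=1.5,interpolation=cv2.INTER_CUBIC))
for k in ['guard','master','cradle0','stand','knob']:
    for r in spotter.trace(k,w)[:4]: ys,xs=np.nonzero(r['region']); print(k,round(r['conf'],2),r['box'],xs.mean()*1.5,ys.mean()*1.5)
```

```text
10.25 [ 0.49080426 -0.09562941  0.23168753] [ 3.14145408e+00 -7.99292386e-05 -3.12391473e+00] [-3.05939202e-01 -2.69447811e-02  1.45802285e+00  1.07003872e-04
  1.71063443e+00 -1.89439854e+00]
guard 0.66 [146.2, 230.3, 222.9, 120.6] 383.9115987460815 421.55125391849526
master 0.75 [237.5, 129.5, 32.2, 83.2] 382.77647058823527 256.56882352941176
cradle0 0.72 [298.5, 134.2, 44.7, 70.8] 476.96329787234043 254.5898936170213
cradle0 0.71 [170.8, 135.3, 39.9, 70.7] 289.52724177071514 254.7599318955732
cradle0 0.58 [233.8, 134.1, 39.4, 70.8] 370.88114754098365 261.71311475409834
stand 0.67 [405.9, 231.8, 60.7, 51.9] 652.2749658002737 383.6224350205198
knob 0.83 [60.2, 159.9, 31.5, 52.4] 112.29420396184886 282.2916360968452
```

View pics/w2.png

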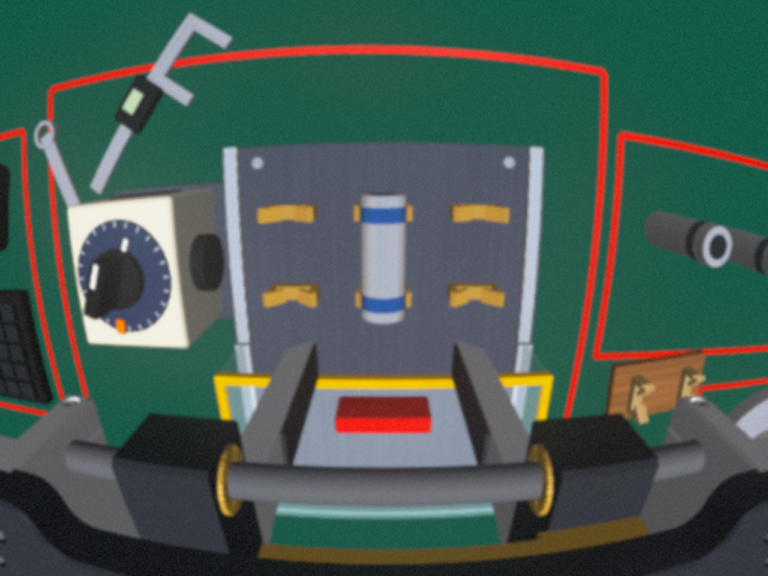

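Run:
```python
from h import *
t=tool(); s=snapshot('wrist')
def P(c,z): return np.round(onz(s,(c[0]/1.5,c[1]/1.5),z,t),4)
for n,c,z in [('mNear',(383,192),.034),('mFar',(383,323),.07),('mL',(361,257),.052),('mR',(405,257),.052),
 ('LnearA',(258,208),.046),('LnearB',(313,207),.046),('LfarA',(265,289),.046),('LfarB',(317,289),.046),('RnearA',(453,207),.046),('RnearB',(509,209),.046),('RfarA',(450,289),.046),('RfarB',(503,289),.046),
 ('plateNL',(236,149),.022),('plateNR',(531,149),.022),('idx',(121,326),.103),('handle',(384,413),.13),
 ('stA1',(630,380),.046),('stA2',(649,416),.046),('stB1',(684,370),.046),('stB2',(703,395),.046),
 ('board',(612,368),.012),('board',(702,352),.012)]: print(n,P(c,z))
s=snapshot('side'); 
for r in spotter.trace('sleeve0',s)[:3]: ys,xs=np.nonzero(r['region']); b=r['box']; print(r['conf'],b,onz(s,(b[0]+b[2]/2,b[1]+b[3]),0).round(3), onz(s,(b[0]+b[2]/2,b[1]),.1).round(3))
for r in spotter.trace('stand',s)[:1]: print(r['conf'],r['box'])
cv2.imwrite('pics/s2.png',cv2.resize(s['img'][220:310,165:290],None,fx=5,fy=5,interpolation=cv2.INTER_CUBIC))
```

```text
mNear [ 0.4292 -0.0989  0.034 ]
mFar [ 0.5293 -0.097   0.07  ]
mL [ 0.4802 -0.1155  0.052 ]
mR [ 0.4796 -0.0804  0.052 ]
LnearA [ 0.4411 -0.2006  0.046 ]
LnearB [ 0.4408 -0.1547  0.046 ]
LfarA [ 0.5098 -0.1975  0.046 ]
LfarB [ 0.5091 -0.1525  0.046 ]
RnearA [ 0.4389 -0.0427  0.046 ]
RnearB [0.4384 0.004  0.046 ]
RfarA [ 0.5071 -0.0417  0.046 ]
RfarB [0.5062 0.0041 0.046 ]
plateNL [ 0.3909 -0.2269  0.022 ]
plateNR [0.3865 0.0283 0.022 ]
idx [ 0.5264 -0.31    0.103 ]
handle [ 0.5752 -0.0954  0.13  ]
stA1 [0.598  0.1519 0.046 ]
stA2 [0.6439 0.1904 0.046 ]
stB1 [0.5905 0.2223 0.046 ]
stB2 [0.6242 0.2639 0.046 ]
board [0.6004 0.148  0.012 ]
board [0.5862 0.2751 0.012 ]
0.92 [246.1, 235.5, 16.1, 33.4] [0.448 0.207 0.   ] [0.449 0.168 0.1  ]
0.83 [241.0, 264.0, 14.2, 31.6] [0.458 0.295 0.   ] [0.457 0.266 0.1  ]
0.34 [175.4, 133.6, 101.3, 98.4] [0.55  0.069 0.   ] [ 0.602 -0.358  0.1  ]
0.55 [178.0, 249.2, 25.5, 42.0]
```

View pics/s2.png

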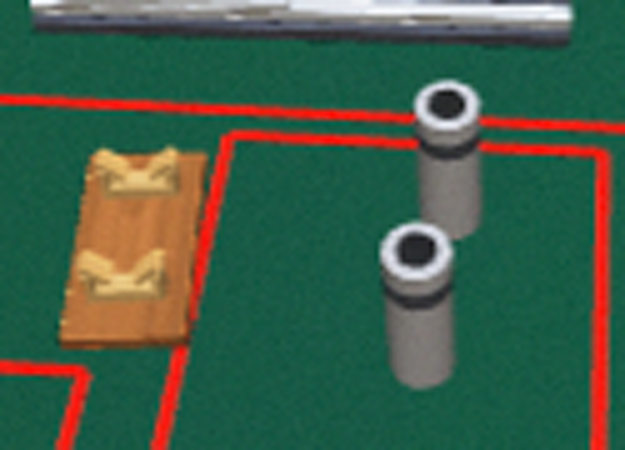

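The side view shows both sleeves upright, and the stand's two V's at about (135,175) and (125,280).

Emit:
servo_tool(
  commands=[0.0105, -0.0022, 0.06, 0, 0, 0, 0.06, 0.0105, -0.0022, 0.12, 0, 0, 0, 0.06, 0.0105, -0.0022, 0.165, 0, 0, 0, 0.06, 0.0105, -0.0022, 0.1877, 0, 0, 0, 0.06, 0.0105, -0.0022, 0.1877, 0, 0, 0, 0.06, 0.0105, -0.0022, 0.1877, 0, 0, 0, 0.06],
)

```text
time: 11.5
tool_pos: [0.4811, -0.0983, 0.0455]
ee_rot: [-3.141, 0.002, -3.123]
wrist_force: [-0.6, -0.5, -0.6]
width: 0.0601
finger_force: 0.0
```

Emit:
servo_tool(
  commands=[0, 0, 0, 0, 0, 0, 0.0, 0, 0, 0, 0, 0, 0, 0.0, 0, 0, 0, 0, 0, 0, 0.0, 0, 0, 0, 0, 0, 0, 0.0, 0, 0, 0, 0, 0, 0, 0.0],
)

```text
time: 12.12
tool_pos: [0.4807, -0.0974, 0.0449]
ee_rot: [3.14, 0.001, -3.123]
wrist_force: [0.7, 4.3, 6.0]
width: 0.0352
finger_force: 30.0
```

Emit:
servo_tool(
  commands=[0, 0, -0.02, 0, 0, 0, 0, 0, 0, -0.06, 0, 0, 0, 0, 0, 0, -0.11, 0, 0, 0, 0, 0, 0, -0.145, 0, 0, 0, 0, -0.01, 0.03, -0.145, 0, 0, 8, 0, -0.03, 0.065, -0.145, 0, 0, 17, 0, -0.05, 0.105, -0.145, 0, 0, 26, 0, -0.07, 0.145, -0.145, 0, 0, 35, 0, -0.09, 0.185, -0.145, 0, 0, 45, 0, -0.11, 0.225, -0.145, 0, 0, 55, 0],
)

```text
time: 13.38
tool_pos: [0.586, 0.1293, 0.187]
ee_rot: [-3.138, 0.0, 2.194]
wrist_force: [0.2, -0.1, -3.0]
width: 0.0353
finger_force: 30.0
```

Run:
```python
from h import *
o=robot.get_obs(); print(o['width'],o['finger_force'],o['tool_pos'],o['ee_rot'])
a=np.radians(96.4); Rw=np.array([[np.cos(a),np.sin(a),0],[np.sin(a),-np.cos(a),0],[0,0,-1]])
print(rel([.628,.217,.19],Rw))
```

```text
0.035317164701930095 29.993319511413574 [0.58601893 0.12933795 0.18695454] [-3.13794561e+00  2.41563756e-04  2.19355932e+00]
(array([ 0.0467,  0.0852, -0.0034]), array([-0.2 ,  0.07, 29.28]))
```

Emit:
servo_tool(
  commands=[0.02, 0.035, -0.002, 0, 0, 10, 0, 0.04, 0.07, -0.002, 0, 0, 20, 0, 0.0467, 0.084, -0.002, 0, 0, 29.3, 0, 0.0467, 0.084, -0.002, 0, 0, 29.3, 0, 0.0467, 0.084, -0.002, 0, 0, 29.3, 0, 0.0467, 0.084, -0.002, 0, 0, 29.3, 0],
)

```text
time: 14.12
tool_pos: [0.6263, 0.215, 0.191]
ee_rot: [-3.141, 0.001, 1.688]
wrist_force: [0.1, -0.5, -2.3]
width: 0.0351
finger_force: 30.0
```

Run:
```python
from h import *
o=robot.get_obs(); print(o['width'],o['finger_force'],o['tool_pos'],o['ee_rot'])
t=tool(); w=snapshot('wrist'); cv2.imwrite('pics/w3.png',cv2.resize(w['img'][60:330,100:420],None,fx=2.2,fy=2.2,interpolation=cv2.INTER_CUBIC)); save(w,'w3raw')
for k in ['master','stand']:
    for r in spotter.trace(k,w)[:4]: ys,xs=np.nonzero(r['region']); print(k,round(r['conf'],2),r['box'],xs.mean(),ys.mean())
```

```text
0.03512928041797592 29.99860167503357 [0.62626733 0.21495893 0.19100548] [-3.14119736e+00  5.09820697e-04  1.68840530e+00]
master 0.71 [222.8, 162.5, 67.8, 151.2] 256.27292377701934 235.3533560864619
stand 0.81 [229.4, 121.9, 55.2, 48.0] 258.0167064439141 143.148369132856
stand 0.73 [71.2, 173.9, 62.1, 52.5] 101.88374539715939 200.56286165176223
```

View pics/w3.png

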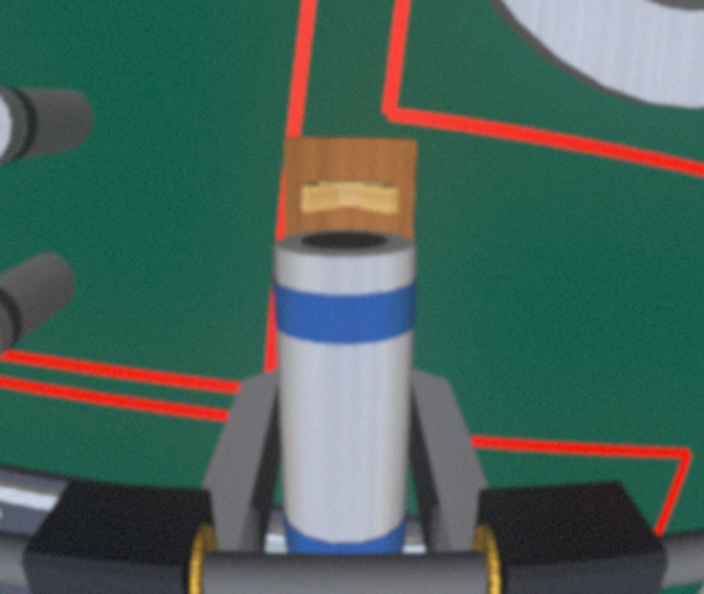

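The master is held level above the stand, with the stand's +y V visible ahead at crop (350,190) and the board edge at (285..416,139).

Run:
```python
from h import *
t=tool(); s=snapshot('wrist'); Ti=np.linalg.inv(t)
def P(c,z): p=onz(s,(100+c[0]/2.2,60+c[1]/2.2),z,t); return p.round(4), (Ti@np.append(p,1))[:3].round(4)
for n,c,z in [('bL',(285,138),.012),('bR',(416,140),.012),('bLlow',(284,232),.012),('vL',(302,184),.046),('vR',(398,184),.046),('vmid',(350,192),.040),('mEndL',(274,243),.19),('mEndR',(414,243),.19),('mEndTop',(344,250),.217),('mEndBot',(344,232),.181)]: print(n,*P(c,z))
```

```text
bL [0.588  0.2799 0.012 ] [ 0.0686 -0.0307  0.1795]
bR [0.657  0.2871 0.012 ] [0.0676 0.0387 0.1795]
bLlow [0.5927 0.2292 0.012 ] [ 0.0177 -0.032   0.1795]
vL [0.6013 0.2604 0.046 ] [ 0.0476 -0.0198  0.1455]
vR [0.6473 0.2658 0.046 ] [0.0477 0.0265 0.1455]
vmid [0.6249 0.2584 0.04  ] [0.0429 0.0034 0.1515]
mEndL [0.6026 0.261  0.19  ] [ 0.0481 -0.0184  0.0015]
mEndR [0.6396 0.2653 0.19  ] [0.0481 0.019  0.0015]
mEndTop [0.6206 0.267  0.217 ] [ 0.052   0.0003 -0.0255]
mEndBot [0.621  0.2644 0.181 ] [0.0493 0.0003 0.0105]
```

Emit:
servo_tool(
  commands=[0.004, 0.0035, 0.03, 0, 0, 0.7, 0, 0.004, 0.0035, 0.08, 0, 0, 0.7, 0, 0.004, 0.0035, 0.115, 0, 0, 0.7, 0, 0.004, 0.0035, 0.135, 0, 0, 0.7, 0, 0.004, 0.0035, 0.142, 0, 0, 0.7, 0, 0.004, 0.0035, 0.145, 0, 0, 0.7, 0, 0.004, 0.0035, 0.145, 0, 0, 0.7, 0],
)

```text
time: 15.2
tool_pos: [0.6305, 0.2208, 0.0479]
ee_rot: [3.139, -0.001, 1.676]
wrist_force: [-0.1, -0.3, -2.9]
width: 0.035
finger_force: 30.0
```

Emit:
servo_tool(
  commands=[0, 0, 0.0015, 0, 0, 0, 0, 0, 0, 0.003, 0, 0, 0, 0, 0, 0, 0.003, 0, 0, 0, 0],
)

```text
time: 15.58
tool_pos: [0.6301, 0.2208, 0.0457]
ee_rot: [3.139, -0.0, 1.676]
wrist_force: [-3.6, -0.7, 6.1]
width: 0.0354
finger_force: 30.0
```

Emit:
servo_tool(
  commands=[0, -0.001, 0.0005, 0, 0, 0, 0, 0, -0.002, 0.001, 0, 0, 0, 0, 0, -0.002, 0.001, 0, 0, 0, 0],
)

```text
time: 15.95
tool_pos: [0.6277, 0.2205, 0.0433]
ee_rot: [3.141, -0.0, 1.676]
wrist_force: [-3.8, -0.5, 5.9]
width: 0.0353
finger_force: 30.0
```

Emit:
servo_tool(
  commands=[0, 0, 0, 0, 0, 0, 0.06, 0, 0, 0, 0, 0, 0, 0.06, 0, 0, 0, 0, 0, 0, 0.06, 0, 0, -0.03, 0, 0, 0, 0.06, 0, 0, -0.08, 0, 0, 0, 0.06, 0, 0, -0.13, 0, 0, 0, 0.06, 0, 0, -0.15, 0, 0, 0, 0.06, 0, 0, -0.15, 0, 0, 0, 0.06, 0, 0, -0.15, 0, 0, 0, 0.06],
)

```text
time: 17.08
tool_pos: [0.6269, 0.2201, 0.1901]
ee_rot: [-3.139, 0.0, 1.676]
wrist_force: [-0.4, 0.6, 0.2]
width: 0.06
finger_force: 0.0
```

Run:
```python
from h import *
o=robot.get_obs(); print(o['width'],o['tool_pos'],o['ee_rot'],o['joint_positions'])
t=tool(); w=snapshot('wrist'); cv2.imwrite('pics/w4.png',cv2.resize(w['img'][20:330,0:420],None,fx=1.85,fy=1.85,interpolation=cv2.INTER_CUBIC))
for k in ['master','sleeve0']:
    for r in spotter.trace(k,w)[:4]: ys,xs=np.nonzero(r['region']); print(k,round(r['conf'],2),r['box'],xs.mean(),ys.mean())
```

```text
0.06004887922755357 [0.62687254 0.22008296 0.19008029] [-3.13871055e+00  4.25197958e-04  1.67616580e+00] [2.52341545e-01 3.52558471e-01 1.10635753e+00 1.46293670e-06
 1.68558996e+00 1.46972848e-01]
master 0.87 [239.0, 140.1, 38.9, 96.2] 257.32245024875624 186.6660447761194
sleeve0 0.98 [69.1, 179.7, 62.0, 57.2] 102.05162320383182 206.54071314529006
sleeve0 0.56 [72.0, 104.7, 67.4, 40.8] 105.69656586365966 122.57713992824193
```

View pics/w4.png

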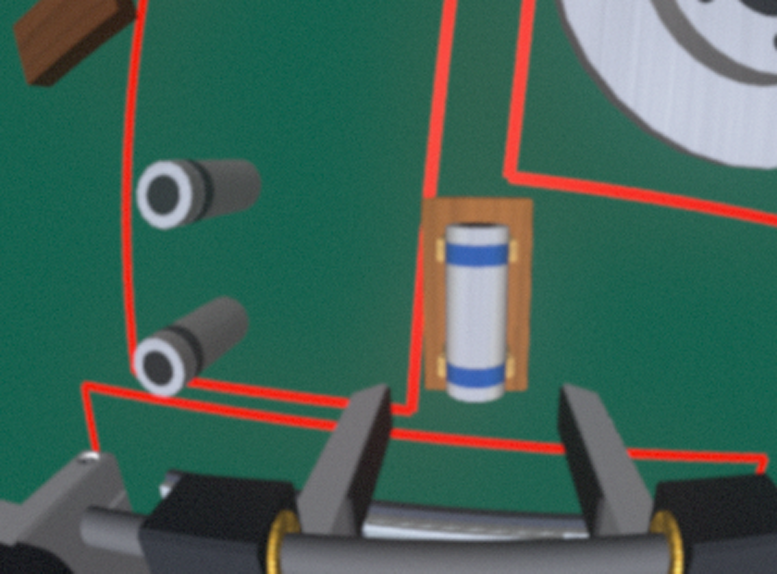

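The master lies in the stand between both V pairs. Next I check its centring and measure the sleeves.

Run:
```python
from h import *
t=tool(); s=snapshot('wrist'); Ti=np.linalg.inv(t)
def P(c,z): p=onz(s,(c[0]/1.85,20+c[1]/1.85),z,t); return p.round(4), (Ti@np.append(p,1))[:3].round(4)
for n,c,z in [('boardT',(478,198),.012),('boardB',(474,390),.012),('mT',(477,222),.05),('mB',(475,402),.068),
 ('s0top',(164,194),.1),('s1top',(160,366),.1)]: print(n,*P(c,z))
```

```text
boardT [0.6222 0.2833 0.012 ] [0.0634 0.0029 0.1776]
boardB [0.6332 0.1545 0.012 ] [-0.0658  0.0003  0.1777]
mT [0.6227 0.2719 0.05  ] [0.052  0.002  0.1396]
mB [0.6322 0.171  0.068 ] [-0.0493  0.0009  0.1217]
s0top [0.4578 0.2804 0.1   ] [ 0.0778 -0.1612  0.0902]
s1top [0.4511 0.1837 0.1   ] [-0.0176 -0.1781  0.0904]
```

Emit:
servo_tool(
  commands=[0.01, -0.01, -0.02, 0, 0, -10, 0.06, 0.03, -0.03, -0.02, 0, 0, -20, 0.06, 0.05, -0.06, -0.02, 0, 0, -30, 0.06, 0.069, -0.08, -0.02, 0, 0, -40, 0.06, 0.069, -0.08, -0.02, 0, 0, -50, 0.06, 0.069, -0.08, -0.02, 0, 0, -60, 0.06, 0.069, -0.08, -0.02, 0, 0, -70, 0.06, 0.069, -0.08, -0.02, 0, 0, -80, 0.06, 0.069, -0.08, -0.02, 0, 0, -84, 0.06, 0.069, -0.08, -0.02, 0, 0, -84, 0.06],
)

```text
time: 18.52
tool_pos: [0.5404, 0.2804, 0.2113]
ee_rot: [-3.141, -0.001, 3.141]
wrist_force: [-0.4, 0.2, 0.4]
width: 0.0598
finger_force: 0.0
```

Emit:
servo_tool(
  commands=[0, 0, 0, 0, 10, 0, 0.06, 0, 0, 0, 0, 20, 0, 0.06, 0, 0, 0, 0, 30, 0, 0.06, 0, 0, 0, 0, 40, 0, 0.06, 0, 0, 0, 0, 45, 0, 0.06, 0, 0, 0, 0, 45, 0, 0.06, 0, 0, 0, 0, 45, 0, 0.06],
)

```text
time: 19.4
tool_pos: [0.5406, 0.2807, 0.2127]
ee_rot: [3.142, -0.783, -3.141]
wrist_force: [0.1, -0.8, 1.2]
width: 0.0601
finger_force: 0.0
```

```bash
cat >> h.py <<'E'
def Rtilt(b,yaw=0):  # tool x ~ -x, y ~ +y, tilt b deg inward(+)
    return R.from_euler('z',yaw,degrees=True).as_matrix()@np.array([[-1,0,0],[0,1,0],[0,0,-1.]])@R.from_euler('y',b,degrees=True).as_matrix()
E
python3 - <<'E'
from h import *
o=robot.get_obs(); print(o['tool_pos'],o['ee_rot'],o['joint_positions'])
t=tool(); print(t.round(3)); w=snapshot('wrist'); save(w,'w5')
for k in ['sleeve0']:
    for r in spotter.trace(k,w)[:4]: ys,xs=np.nonzero(r['region']); print(k,round(r['conf'],2),r['box'],xs.mean(),ys.mean())
for p in [(.458,.2804),(.451,.184)]:
    print(proj(w,(*p,.1),t),proj(w,(*p,.0),t))
print(rel([.452,.28,.0443],Rtilt(45)))
E
```

```text
[0.54057316 0.28068909 0.21273095] [ 3.14157389 -0.78334568 -3.14086103] [ 0.27721658  0.78617187  0.61810281  0.31749683  2.47657176 -1.11934173]
[[-0.709 -0.001 -0.706  0.541]
 [-0.001  1.    -0.     0.281]
 [ 0.706  0.    -0.709  0.213]
 [ 0.     0.     0.     1.   ]]
sleeve0 0.94 [157.8, 188.6, 41.5, 53.4] 177.17243867243866 213.02597402597402
sleeve0 0.25 [0.0, 279.6, 17.6, 12.2] 6.950920245398773 285.46625766871165
[256.86153007 208.25871544] [256.78214531 239.55421293]
[171.74965384 202.38460565] [189.37743687 234.23246089]
(array([-0.0569, -0.0009,  0.1828]), array([-0.02,  0.23,  0.08]))
```

View pics/w5.png

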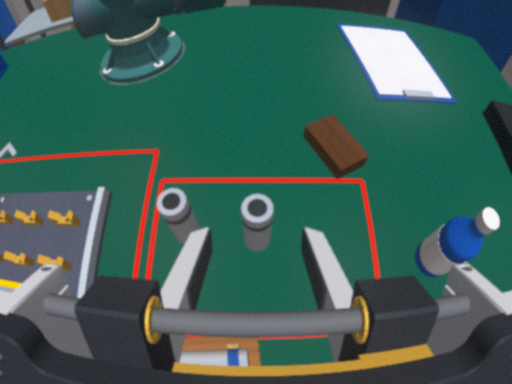

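Sleeve tops are seen at (258,209) and (173,202), matching my projected positions.

Emit:
servo_tool(
  commands=[-0.03, 0, 0.0, 0, 0.2, 0, 0.06, -0.057, 0, 0.02, 0, 0.2, 0, 0.06, -0.057, 0, 0.06, 0, 0.2, 0, 0.06, -0.057, 0, 0.1, 0, 0.2, 0, 0.06, -0.057, 0, 0.13, 0, 0.2, 0, 0.06, -0.057, 0, 0.155, 0, 0.2, 0, 0.06, -0.057, 0, 0.175, 0, 0.2, 0, 0.06, -0.057, 0, 0.183, 0, 0.2, 0, 0.06, -0.057, 0, 0.183, 0, 0.2, 0, 0.06, -0.057, 0, 0.183, 0, 0.2, 0, 0.06],
)

```text
time: 20.75
tool_pos: [0.4525, 0.2806, 0.0435]
ee_rot: [3.14, -0.786, -3.14]
wrist_force: [0.1, -0.2, 0.2]
width: 0.0599
finger_force: 0.0
```

Run:
```python
from h import *
o=robot.get_obs(); print(o['tool_pos'],o['ee_rot'],o['joint_positions'])
t=tool(); print(rel([.452,.28,.0443],Rtilt(45)))
```

```text
[0.45249492 0.28062247 0.04346424] [ 3.1404842  -0.78630116 -3.1401547 ] [ 0.30899499  0.68481794  1.1267217   0.248979    2.07866536 -1.22697625]
(array([ 0.0009, -0.0006, -0.0002]), array([ 0.01, -0.05,  0.06]))
```

Good. Close, then lift.

Emit:
servo_tool(
  commands=[0, 0, 0, 0, 0, 0, 0.0, 0, 0, 0, 0, 0, 0, 0.0, 0, 0, 0, 0, 0, 0, 0.0, 0, 0, 0, 0, 0, 0, 0.0],
)

```text
time: 21.25
tool_pos: [0.4518, 0.2806, 0.0425]
ee_rot: [3.141, -0.788, -3.141]
wrist_force: [0.8, 0.9, -0.2]
width: 0.0356
finger_force: 30.0
```

Emit:
servo_tool(
  commands=[0.02, 0, -0.02, 0, 0, 0, 0.0, 0.06, 0, -0.06, 0, 0, 0, 0.0, 0.1, 0, -0.1, 0, 0, 0, 0.0, 0.12, 0, -0.12, 0, 0, 0, 0.0, 0.12, 0, -0.12, 0, 0, 0, 0.0, 0.12, 0, -0.12, 0, 0, 0, 0.0],
)

```text
time: 22.0
tool_pos: [0.4519, 0.2803, 0.2098]
ee_rot: [-3.14, -0.791, 3.141]
wrist_force: [-0.3, 0.6, -3.4]
width: 0.0354
finger_force: 30.0
```

Run:
```python
from h import *
o=robot.get_obs(); print(o['tool_pos'],o['ee_rot'],o['joint_positions'],o['width'],o['finger_force'])
c=O=np.array([.481,-.0975]); yw=1.05; a=np.radians(yw)
c0=c+.08*np.array([-np.sin(a),np.cos(a)])
print(c0, rel([*c0,.25],Rtilt(0,yw)))
t=tool(); w=snapshot('wrist'); cv2.imwrite('pics/w6.png',w['img'][100:330,150:400])
```

```text
[0.45186722 0.28033092 0.20983411] [-3.139752   -0.79116465  3.14054594] [ 0.30891885  0.57101849  0.9620243   0.30776528  2.35166016 -1.12929245] 0.03542415343832224 29.985380172729492
[ 0.47953401 -0.01751343] (array([ 0.0089, -0.2979, -0.0476]), array([  0.34, -45.33,  -1.01]))
```

View pics/w6.png

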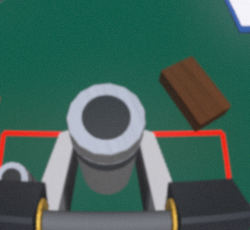

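The sleeve is held upright and centred in the jaws.

Run:
```python
from h import *
print(rel([.487,-.0174,.19],Rtilt(-44.7,1.05)))
```

```text
(array([-0.039 , -0.2976, -0.0111]), array([ -0.1 , -90.12,  -1.15]))
```

Emit:
servo_tool(
  commands=[-0.004, -0.03, -0.001, 0, -10, -0.1, 0, -0.008, -0.06, -0.002, 0, -20, -0.2, 0, -0.012, -0.09, -0.003, 0, -30, -0.4, 0, -0.016, -0.12, -0.004, 0, -40, -0.5, 0, -0.02, -0.15, -0.005, 0, -50, -0.6, 0, -0.024, -0.18, -0.006, 0, -60, -0.7, 0, -0.028, -0.22, -0.007, 0, -70, -0.9, 0, -0.032, -0.26, -0.009, 0, -80, -1, 0, -0.039, -0.298, -0.011, -0.1, -90.1, -1.1, 0, -0.039, -0.298, -0.011, -0.1, -90.1, -1.1, 0],
)

```text
time: 23.3
tool_pos: [0.4811, -0.0199, 0.1799]
ee_rot: [3.132, 0.766, -3.138]
wrist_force: [0.4, -0.1, -4.0]
width: 0.0353
finger_force: 30.0
```

Emit:
servo_tool(
  commands=[0, 0, 0, 0, 0, 0, 0, 0, 0, 0, 0, 0, 0, 0],
)

```text
time: 23.55
tool_pos: [0.4888, -0.0162, 0.1939]
ee_rot: [3.139, 0.785, -3.122]
wrist_force: [0.3, 0.1, -1.9]
width: 0.0353
finger_force: 30.0
```

Run:
```python
from h import *
o=robot.get_obs(); print(o['tool_pos'],o['ee_rot'],o['joint_positions'],o['width'],o['finger_force'])
print(rel([.487,-.0174,.0463],Rtilt(-44.7,1.05)))
t=tool(); w=snapshot('wrist'); cv2.imwrite('pics/w7.png',w['img'])
for k in ['sleeve0','cradle0']:
    for r in spotter.trace(k,w)[:4]: ys,xs=np.nonzero(r['region']); print(k,round(r['conf'],2),r['box'],xs.mean(),ys.mean())
```

```text
[ 0.48880497 -0.01623237  0.19393073] [ 3.1394881   0.78456751 -3.1219011 ] [-0.31536936 -0.61590685  2.15500316  0.31119823  0.87137973 -2.0166985 ] 0.03526973904238901 29.98751610517502
(array([ 0.1056, -0.0013,  0.1032]), array([0.18, 0.25, 0.06]))
sleeve0 0.88 [215.6, 181.5, 79.4, 114.3] 255.69567836169253 234.58409878030417
sleeve0 0.69 [430.1, 38.2, 74.8, 95.6] 466.2858020897357 85.03165334972341
cradle0 0.76 [59.3, 35.2, 70.8, 85.0] 96.02509343299519 74.60331019754405
cradle0 0.73 [228.4, 18.1, 56.4, 93.5] 255.11360850020432 60.78790355537393
cradle0 0.64 [130.3, 21.0, 69.8, 97.6] 169.03454085930917 64.88921651221567
cradle0 0.5 [0.6, 150.7, 1.9, 7.1] 0.8148148148148148 156.2962962962963
```

View pics/w7.png

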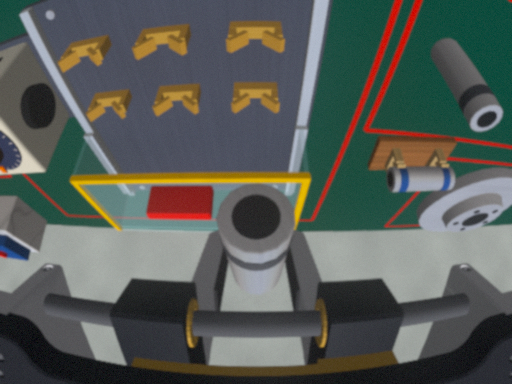

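The sleeve lies level over cradle 0 (V's at about (256,38) and (256,97)), with its near end face at (256,215).

Run:
```python
from h import *
t=tool(); s=snapshot('wrist'); print(t[:3,3].round(4))
c=t[:3,3]+np.array([-.0075,0,.0057])
for d in (-.05,.05): print('end',proj(s,c+[d,0,0],t))
P=lambda c,z: onz(s,c,z,t).round(4)
for n,q in [('nearL',(227,27)),('nearR',(286,24)),('farL',(232,88)),('farR',(279,85)),('2nearL',(133,31)),('2nearR',(190,27)),('2farL',(153,90)),('2farR',(200,86))]: print(n,P(q,.046))
print(rel([.487,-.0174,.0463],Rtilt(-44.7,1.05)))
```

```text
[ 0.4887 -0.0161  0.1936]
end [260.86099987 216.76647813]
end [256.177306   271.30932637]
nearL [ 0.4258 -0.0404  0.046 ]
nearR [0.4221 0.0041 0.046 ]
farL [ 0.4899 -0.0388  0.046 ]
farR [0.4855 0.0034 0.046 ]
2nearL [ 0.4229 -0.1156  0.046 ]
2nearR [ 0.4244 -0.0689  0.046 ]
2farL [ 0.4889 -0.1132  0.046 ]
2farR [ 0.4868 -0.0678  0.046 ]
(array([ 0.1049, -0.0013,  0.103 ]), array([0.17, 0.23, 0.06]))
```

Run:
```python
from h import *
t=tool(); s=snapshot('wrist'); im=s['img'][10:125,120:300]; cv2.imwrite('pics/w8.png',cv2.resize(im,None,fx=4.4,fy=4.4,interpolation=cv2.INTER_CUBIC))
O=np.array([.481,-.0975]);a=np.radians(1.05);Rz=np.array([[np.cos(a),-np.sin(a)],[np.sin(a),np.cos(a)]])
for x in (-42,-30,30,42):
  print(x,[ (proj(s,[*(O+Rz@[x/1e3,.08+y/1e3]),z],t).round(1)).tolist() for y in(-22,22) for z in (.012,.046)])
```

```text
-42 [[230.6, 21.0], [227.9, 40.4], [281.3, 21.1], [284.0, 40.4]]
-30 [[231.3, 32.3], [228.8, 52.5], [280.6, 32.4], [283.1, 52.6]]
30 [[234.4, 81.8], [232.8, 104.1], [277.2, 81.8], [278.9, 104.1]]
42 [[235.0, 90.3], [233.5, 112.8], [276.6, 90.4], [278.1, 112.8]]
```

View pics/w8.png

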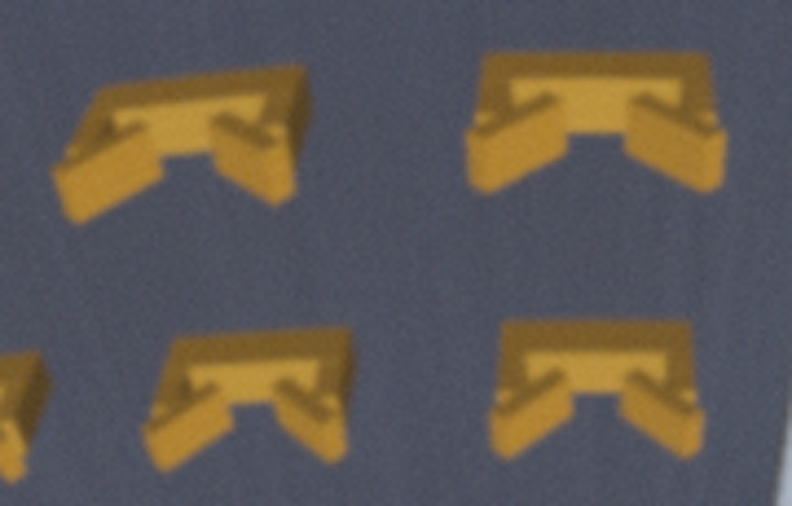

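Emit:
servo_tool(
  commands=[0.03, -0.0014, 0.03, 0.2, 0.2, 0, 0, 0.06, -0.0014, 0.06, 0.2, 0.2, 0, 0, 0.085, -0.0014, 0.085, 0.2, 0.2, 0, 0, 0.098, -0.0014, 0.0975, 0.2, 0.2, 0, 0, 0.101, -0.0014, 0.1003, 0.2, 0.2, 0, 0, 0.101, -0.0014, 0.1003, 0.2, 0.2, 0, 0, 0.101, -0.0014, 0.1003, 0.2, 0.2, 0, 0],
)

```text
time: 24.68
tool_pos: [0.4881, -0.0189, 0.0518]
ee_rot: [-3.139, 0.783, -3.124]
wrist_force: [0.1, 0.8, -3.6]
width: 0.0352
finger_force: 30.0
```

Emit:
servo_tool(
  commands=[0.001, 0, 0.001, 0, 0, 0, 0, 0.002, 0, 0.002, 0, 0, 0, 0, 0.0025, 0, 0.0025, 0, 0, 0, 0, 0.0025, 0, 0.0025, 0, 0, 0, 0],
)

```text
time: 25.18
tool_pos: [0.4882, -0.0184, 0.0484]
ee_rot: [-3.141, 0.784, -3.125]
wrist_force: [-3.2, 4.4, 4.3]
width: 0.0357
finger_force: 30.0
```

Run:
```python
from h import *
print(rel([.4882,-.0175,.0463],Rtilt(-44.7,1.05)))
```

```text
(array([0.0015, 0.0009, 0.0015]), array([-0.11,  0.21, -0.09]))
```

Emit:
servo_tool(
  commands=[0.0005, 0.001, 0.0005, 0, 0, 0, 0, 0.001, 0.0015, 0.001, 0, 0, 0, 0, 0.0012, 0.0015, 0.0012, 0, 0, 0, 0, 0.0012, 0.0015, 0.0012, 0, 0, 0, 0],
)

```text
time: 25.68
tool_pos: [0.4887, -0.0174, 0.0473]
ee_rot: [-3.14, 0.785, -3.125]
wrist_force: [-2.7, 4.6, 6.5]
width: 0.0353
finger_force: 30.0
```

Emit:
servo_tool(
  commands=[0, 0.001, 0, 0, 0, 0, 0, 0, 0.002, 0, 0, 0, 0, 0, 0, 0.002, 0, 0, 0, 0, 0],
)

```text
time: 26.05
tool_pos: [0.4888, -0.0172, 0.0472]
ee_rot: [-3.134, 0.786, -3.123]
wrist_force: [-2.7, -3.7, 5.7]
width: 0.0356
finger_force: 30.0
```

Emit:
servo_tool(
  commands=[0, -0.001, 0, 0, 0, 0, 0.06, 0, -0.001, 0, 0, 0, 0, 0.06, 0, -0.001, 0, 0, 0, 0, 0.06, 0, -0.001, -0.04, 0, 0, 0, 0.06, -0.03, -0.001, -0.08, 0, 0, 0, 0.06, -0.08, -0.001, -0.1, 0, 0, 0, 0.06, -0.1, -0.001, -0.1, 0, 0, 0, 0.06, -0.1, -0.001, -0.1, 0, 0, 0, 0.06, -0.1, -0.001, -0.1, 0, 0, 0, 0.06],
)

```text
time: 27.18
tool_pos: [0.4865, -0.0157, 0.1836]
ee_rot: [3.141, 0.777, -3.126]
wrist_force: [0.1, -0.1, 0.3]
width: 0.0603
finger_force: 0.0
```

Run:
```python
from h import *
t=tool(); s=snapshot('wrist'); save(s,'w9'); print(t[:3,3])
for r in spotter.trace('sleeve0',s)[:3]: ys,xs=np.nonzero(r['region']); print(round(r['conf'],2),r['box'],xs.mean(),ys.mean())
c=np.array([.4807,-.0175,.052])
for d in(-.05,.05): print([proj(s,c+[d,d*.018,z],t).round(1).tolist() for z in(-.018,.018)])
print(proj(s,[.451,.184,.1],t),proj(s,[.451,.184,.0],t))
s=snapshot('side')
for r in spotter.trace('sleeve0',s)[:3]: ys,xs=np.nonzero(r['region']); b=r['box']; print(round(r['conf'],2),b,onz(s,(b[0]+b[2]/2,b[1]),.1).round(3))
print(rel([.54,.184,.22],Rtilt(0)))
```

```text
[ 0.48649911 -0.01570539  0.18358608]
0.67 [229.7, 35.6, 49.5, 112.3] 254.2293080054274 89.07078245137947
0.58 [435.4, 46.2, 71.3, 95.4] 469.31337503723563 94.29728924635091
[[255.1, 34.4], [254.9, 59.4]]
[[255.6, 119.6], [255.5, 147.1]]
[489.12137475 130.08999584] [446.877821    59.16599394]
0.95 [245.5, 231.8, 15.3, 35.7] [0.453 0.154 0.1  ]
0.78 [234.4, 197.1, 30.2, 12.0] [0.476 0.009 0.1  ]
0.66 [169.5, 132.7, 109.7, 99.9] [ 0.609 -0.364  0.1  ]
(array([-0.0651,  0.1991,  0.014 ]), array([ 0.34, 44.57,  0.83]))
```

View pics/w9.png

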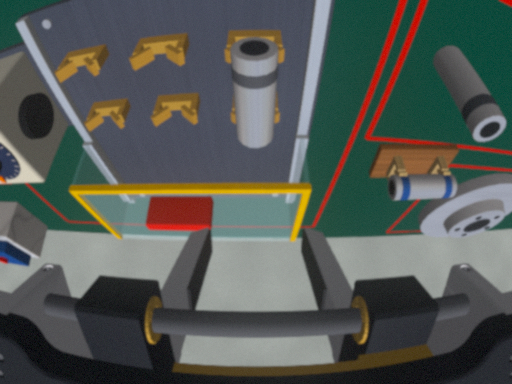

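Sleeve 0 is seated in cradle 0 with its ends at image rows 36 and 147, matching the prediction of 34 and 147. Next is sleeve 1.

Run:
```python
from h import *
print(rel([.551,.184,.17],Rtilt(45)))
```

```text
(array([-0.0379,  0.199 ,  0.0574]), array([-1.000e-02,  8.957e+01,  9.700e-01]))
```

Emit:
servo_tool(
  commands=[-0.03, 0.02, -0.02, 0, 10, 0, 0.06, -0.04, 0.045, -0.02, 0, 20, 0, 0.06, -0.04, 0.07, -0.02, 0, 30, 0, 0.06, -0.04, 0.095, -0.02, 0, 40, 0.2, 0.06, -0.04, 0.12, 0, 0, 50, 0.5, 0.06, -0.04, 0.145, 0.02, 0, 60, 0.6, 0.06, -0.04, 0.17, 0.04, 0, 70, 0.7, 0.06, -0.038, 0.19, 0.05, 0, 80, 0.9, 0.06, -0.038, 0.199, 0.057, 0, 89.6, 1, 0.06, -0.038, 0.199, 0.057, 0, 89.6, 1, 0.06],
)

```text
time: 28.62
tool_pos: [0.5516, 0.1838, 0.1614]
ee_rot: [-3.137, -0.8, 3.137]
wrist_force: [-0.8, 0.0, -0.2]
width: 0.0599
finger_force: 0.0
```

Emit:
servo_tool(
  commands=[0, 0, 0, 0, 0, 0, 0.06, 0, 0, 0, 0, 0, 0, 0.06, 0, 0, 0, 0, 0, 0, 0.06],
)

```text
time: 29.0
tool_pos: [0.5515, 0.1838, 0.1764]
ee_rot: [3.141, -0.776, -3.142]
wrist_force: [-0.2, 0.1, 0.1]
width: 0.0601
finger_force: 0.0
```

Run:
```python
from h import *
t=tool(); s=snapshot('wrist'); save(s,'w10'); print(t[:3,3])
g=cv2.cvtColor(s['img'],cv2.COLOR_BGR2HSV)
for r in spotter.trace('sleeve0',s)[:3]:
  b=r['box']; ys,xs=np.nonzero(r['region']); print(round(r['conf'],2),b)
  # ellipse of top: bright ring pixels
  x0,y0,w,h=[int(v) for v in b]; sub=np.zeros(g.shape[:2],bool); sub[y0:y0+h,x0:x0+w]=1
  m=sub&(g[...,2]>150)&(g[...,1]<70); yy,xx=np.nonzero(m)
  if len(xx)>10:
    cc=(np.percentile(xx,[1,99]).mean(),np.percentile(yy,[1,99]).mean()); print('bright',cc,onz(s,cc,.1,t))
print('pred',proj(s,[.451,.184,.1],t),proj(s,[.451,.184,0],t))
cc=(0,0)
print(rel([.4453,.184,.0443],Rtilt(45)))
```

```text
[0.55151572 0.18381147 0.17636707]
0.88 [238.3, 160.5, 35.2, 67.4]
bright (np.float64(255.5), np.float64(175.0)) [0.45017314 0.18224232 0.1       ]
0.81 [73.1, 174.8, 39.3, 88.9]
bright (np.float64(90.5), np.float64(216.5)) [0.49834011 0.00918608 0.1       ]
0.3 [0.0, 192.5, 37.4, 61.2]
bright (np.float64(5.590000000000003), np.float64(211.09)) [ 0.49515841 -0.13144037  0.1       ]
pred [257.23669738 175.69182307] [257.04346087 216.03683752]
(array([-1.610e-02,  1.000e-04,  1.676e-01]), array([ 0.01,  0.4 , -0.01]))
```

Emit:
servo_tool(
  commands=[-0.0155, -0.0012, 0.02, 0, 0.4, 0, 0.06, -0.0155, -0.0012, 0.06, 0, 0.4, 0, 0.06, -0.0155, -0.0012, 0.1, 0, 0.4, 0, 0.06, -0.0155, -0.0012, 0.135, 0, 0.4, 0, 0.06, -0.0155, -0.0012, 0.16, 0, 0.4, 0, 0.06, -0.0155, -0.0012, 0.168, 0, 0.4, 0, 0.06, -0.0155, -0.0012, 0.168, 0, 0.4, 0, 0.06, -0.0155, -0.0012, 0.168, 0, 0.4, 0, 0.06],
)

```text
time: 30.1
tool_pos: [0.4453, 0.1827, 0.0431]
ee_rot: [-3.141, -0.788, 3.141]
wrist_force: [-0.2, -0.5, 0.8]
width: 0.06
finger_force: 0.0
```

Emit:
servo_tool(
  commands=[0, 0, 0, 0, 0, 0, 0.0, 0, 0, 0, 0, 0, 0, 0.0, 0, 0, 0, 0, 0, 0, 0.0, 0, 0, 0, 0, 0, 0, 0.0],
)

```text
time: 30.6
tool_pos: [0.4442, 0.1829, 0.0423]
ee_rot: [-3.141, -0.79, 3.141]
wrist_force: [0.1, 0.4, 0.1]
width: 0.0352
finger_force: 30.0
```

Emit:
servo_tool(
  commands=[0.02, 0, -0.02, 0, 0, 0, 0.0, 0.06, 0, -0.06, 0, 0, 0, 0.0, 0.1, 0, -0.1, 0, 0, 0, 0.0, 0.12, 0, -0.12, 0, 0, 0, 0.0, 0.12, 0, -0.12, 0, 0, 0, 0.0, 0.12, 0, -0.12, 0, 0, 0, 0.0],
)

```text
time: 31.35
tool_pos: [0.4446, 0.1827, 0.2096]
ee_rot: [-3.139, -0.793, 3.139]
wrist_force: [-0.2, -0.4, -3.8]
width: 0.0355
finger_force: 30.0
```

Run:
```python
from h import *
t=tool();print(t[:3,3],robot.get_obs()['ee_rot']); O=np.array([.4822,-.0975]); print(rel([.4897,-.0975,.19],Rtilt(-44.7,1.05)))
s=snapshot('wrist')
for r in spotter.trace('sleeve0',s)[:3]: print(round(r['conf'],2),r['box'])
```

```text
[0.44458748 0.18266543 0.20961677] [-3.13918579 -0.79277699  3.13933057]
(array([-0.0461, -0.2801, -0.0181]), array([ -0.1 , -90.12,  -1.2 ]))
0.91 [79.7, 266.6, 28.9, 89.2]
0.82 [214.3, 182.8, 80.8, 110.7]
```

Emit:
servo_tool(
  commands=[-0.005, -0.03, -0.002, 0, -10, -0.1, 0, -0.01, -0.06, -0.004, 0, -20, -0.2, 0, -0.015, -0.09, -0.006, 0, -30, -0.4, 0, -0.02, -0.12, -0.008, 0, -40, -0.5, 0, -0.025, -0.15, -0.01, 0, -50, -0.6, 0, -0.03, -0.18, -0.012, 0, -60, -0.8, 0, -0.035, -0.21, -0.014, 0, -70, -0.9, 0, -0.04, -0.25, -0.016, 0, -80, -1, 0, -0.046, -0.28, -0.018, -0.1, -90.1, -1.2, 0, -0.046, -0.28, -0.018, -0.1, -90.1, -1.2, 0],
)

```text
time: 32.7
tool_pos: [0.4844, -0.0981, 0.1823]
ee_rot: [3.129, 0.768, -3.138]
wrist_force: [-0.5, 0.8, -4.4]
width: 0.0356
finger_force: 30.0
```

Emit:
servo_tool(
  commands=[0, 0, 0, 0, 0, 0, 0, 0, 0, 0, 0, 0, 0, 0, 0, 0, 0, 0, 0, 0, 0],
)

```text
time: 33.08
tool_pos: [0.4911, -0.096, 0.1935]
ee_rot: [3.142, 0.783, -3.119]
wrist_force: [0.3, -0.2, -3.1]
width: 0.0355
finger_force: 30.0
```

Run:
```python
from h import *
t=tool();print(t[:3,3]); print(rel([.4899,-.0970,.0473],Rtilt(-44.7,1.05)))
s=snapshot('wrist')
for r in spotter.trace('sleeve0',s)[:3]: print(round(r['conf'],2),r['box'])
```

```text
[ 0.49106575 -0.095975    0.19345058]
(array([ 0.1039, -0.001 ,  0.1028]), array([0.17, 0.15, 0.16]))
0.86 [319.9, 29.7, 54.7, 109.1]
0.75 [214.9, 180.7, 79.4, 114.4]
0.27 [9.7, 119.7, 46.3, 70.3]
```

Emit:
servo_tool(
  commands=[0.03, -0.001, 0.03, 0.1, 0.2, 0.1, 0, 0.06, -0.001, 0.06, 0.1, 0.2, 0.1, 0, 0.085, -0.001, 0.085, 0.1, 0.2, 0.1, 0, 0.098, -0.001, 0.097, 0.1, 0.2, 0.1, 0, 0.101, -0.001, 0.1, 0.1, 0.2, 0.1, 0, 0.101, -0.001, 0.1, 0.1, 0.2, 0.1, 0, 0.101, -0.001, 0.1, 0.1, 0.2, 0.1, 0],
)

```text
time: 34.05
tool_pos: [0.4915, -0.0914, 0.0564]
ee_rot: [-3.136, 0.771, -3.131]
wrist_force: [0.3, -0.4, -4.5]
width: 0.0357
finger_force: 30.0
```

Emit:
servo_tool(
  commands=[0.001, 0, 0.001, 0, 0, 0, 0, 0.002, 0, 0.002, 0, 0, 0, 0, 0.003, 0, 0.003, 0, 0, 0, 0, 0.003, 0, 0.003, 0, 0, 0, 0],
)

```text
time: 34.55
tool_pos: [0.492, -0.0914, 0.0532]
ee_rot: [-3.133, 0.77, -3.133]
wrist_force: [-0.3, -3.7, 0.1]
width: 0.0356
finger_force: 30.0
```

Run:
```python
from h import *
o=robot.get_obs();print(o['joint_positions'],o['tool_pos'],o['wrist_force']); print(rel([.4899,-.0970,.0473],Rtilt(-44.7,1.05)))
```

```text
[-0.55158962 -0.37736779  2.3145901   0.67149731  0.62330262 -2.56569005] [ 0.49199493 -0.09144358  0.05321534] [-0.25112314 -3.6642572   0.11254028]
(array([ 0.0057, -0.0055,  0.0028]), array([-0.86, -0.56, -0.38]))
```

j6 hit its range limit. I'll lift, give a few degrees of yaw, set the sleeve down, then straighten it with a tool-down regrip.

Emit:
servo_tool(
  commands=[-0.004, 0, -0.004, 0.5, 0, 0.5, 0, -0.012, 0, -0.012, 1.2, 0, 1.2, 0, -0.012, 0, -0.012, 2.1, 0, 2.1, 0, -0.012, 0, -0.012, 2.1, 0, 2.1, 0, -0.012, 0, -0.012, 2.1, 0, 2.1, 0],
)

```text
time: 35.17
tool_pos: [0.4906, -0.0895, 0.0675]
ee_rot: [-3.137, 0.766, 3.099]
wrist_force: [0.5, 0.5, -2.2]
width: 0.0357
finger_force: 30.0
```

Run:
```python
from h import *
o=robot.get_obs();print(o['joint_positions'],o['tool_pos'],o['ee_rot']); print(rel([.4899,-.0970,.0473],Rtilt(-44.7,-3)))
```

```text
[-0.50897775 -0.4202368   2.30518548  0.55676549  0.62045207 -2.38692927] [ 0.49063849 -0.08947313  0.0674921 ] [-3.13687274  0.76575442  3.09868858]
(array([ 0.0143, -0.0075,  0.0143]), array([ 0.11, -0.82,  0.39]))
```

Emit:
servo_tool(
  commands=[0, -0.004, 0, 0, -0.8, 0, 0, 0, -0.0075, 0, 0, -0.8, 0.4, 0, 0, -0.0075, 0, 0, -0.8, 0.4, 0, 0, -0.0075, 0, 0, -0.8, 0.4, 0],
)

```text
time: 35.67
tool_pos: [0.4909, -0.0976, 0.0685]
ee_rot: [3.141, 0.781, 3.089]
wrist_force: [-0.2, 0.0, -2.7]
width: 0.0356
finger_force: 30.0
```

Run:
```python
from h import *
o=robot.get_obs();print(o['joint_positions'],o['tool_pos'],o['ee_rot']); print(rel([.4899,-.0970,.0473],Rtilt(-44.7,-3)))
```

```text
[-0.5406328  -0.4188405   2.31033195  0.60555361  0.62006409 -2.44439038] [ 0.49089076 -0.09763619  0.06854944] [3.14096339 0.78137079 3.08898051]
(array([0.0157, 0.0006, 0.0144]), array([ 0.03,  0.07, -0.01]))
```

Emit:
servo_tool(
  commands=[0.005, 0.0005, 0.005, 0, 0, 0, 0, 0.01, 0.0005, 0.009, 0, 0, 0, 0, 0.0135, 0.0005, 0.0125, 0, 0, 0, 0, 0.0135, 0.0005, 0.0125, 0, 0, 0, 0, 0.0145, 0.0005, 0.0135, 0, 0, 0, 0, 0.0145, 0.0005, 0.0135, 0, 0, 0, 0],
)

```text
time: 36.42
tool_pos: [0.4908, -0.0976, 0.0499]
ee_rot: [-3.14, 0.784, 3.09]
wrist_force: [-1.3, -1.9, 1.5]
width: 0.0355
finger_force: 30.0
```

Emit:
servo_tool(
  commands=[0.0007, 0, 0.0007, 0, 0, 0, 0, 0.0007, 0, 0.0007, 0, 0, 0, 0.06, 0.0007, 0, 0.0007, 0, 0, 0, 0.06, 0.0007, 0, 0.0007, 0, 0, 0, 0.06, 0, 0, -0.04, 0, 0, 0, 0.06, -0.03, 0, -0.08, 0, 0, 0, 0.06, -0.08, 0, -0.1, 0, 0, 0, 0.06, -0.1, 0, -0.1, 0, 0, 0, 0.06, -0.1, 0, -0.1, 0, 0, 0, 0.06],
)

```text
time: 37.55
tool_pos: [0.4915, -0.0971, 0.1919]
ee_rot: [-3.14, 0.784, 3.091]
wrist_force: [0.1, 0.1, -0.7]
width: 0.0599
finger_force: 0.0
```

Emit:
servo_tool(
  commands=[0, 0, 0, 0, 10, 0, 0.06, 0, 0, 0, 0, 20, 0, 0.06, 0, 0, 0, 0, 30, 0, 0.06, 0, 0, 0, 0, 40, 0, 0.06, 0, 0, 0, 0, 44.8, 0, 0.06, 0, 0, 0, 0, 44.8, 0, 0.06, 0, 0, 0, 0, 44.8, 0, 0.06, 0, 0, 0, 0, 44.8, 0, 0.06],
)

```text
time: 38.55
tool_pos: [0.4896, -0.097, 0.1901]
ee_rot: [3.141, 0.0, 3.089]
wrist_force: [0.5, -0.3, 0.7]
width: 0.0597
finger_force: 0.0
```

Run:
```python
from h import *
o=robot.get_obs();print(o['joint_positions'],o['tool_pos'],o['ee_rot']); print(rel([.4822,-.0975,.22],Rtilt(0,1.05)))
t=tool(); s=snapshot('wrist'); save(s,'w11')
for r in spotter.trace('sleeve0',s)[:3]:
  ys,xs=np.nonzero(r['region']); vy,vx,cx,cy=0,0,0,0
  rr=cv2.minAreaRect(np.column_stack([xs,ys]).astype(np.float32)); print(round(r['conf'],2),r['box'],rr)
for y in(.08,0):
  O=np.array([.4822,-.0975]);a=np.radians(1.05);Rz=np.array([[np.cos(a),-np.sin(a)],[np.sin(a),np.cos(a)]])
  print([proj(s,[*(O+Rz@[x,y]),z],t).round(1).tolist() for x,z in((-.05,.034),(.05,.07))],[proj(s,[*(O+Rz@[0,y+q]),.052],t).round(1).tolist() for q in(-.018,.018)])
```

```text
[-3.09676401e-01 -1.97764035e-02  1.53304598e+00  5.01870797e-04
  1.62840261e+00 -1.82788461e+00] [ 0.48957087 -0.09704288  0.19007984] [3.14108786e+00 5.04927794e-05 3.08903340e+00]
(array([ 0.0073, -0.0008, -0.0299]), array([ 0.03,  0.  , -4.06]))
0.71 [63.1, 238.3, 6.9, 10.2] ((68.0, 244.0), (10.850333213806152, 6.904757499694824), 80.53767395019531)
0.64 [234.5, 136.2, 40.7, 96.7] ((255.73081970214844, 184.15383911132812), (96.76526641845703, 34.435272216796875), 85.03025817871094)
0.59 [311.8, 129.8, 34.4, 101.6] ((329.78839111328125, 179.5508575439453), (96.89501190185547, 34.54470443725586), 89.21517944335938)
[[325.2, 130.2], [333.8, 226.8]] [[313.9, 178.6], [345.9, 176.7]]
[[253.0, 134.1], [259.6, 232.4]] [[239.4, 183.6], [273.2, 181.3]]
```

Emit:
servo_tool(
  commands=[0.0073, -0.0005, 0.04, 0, 0, -4, 0.06, 0.0073, -0.0005, 0.09, 0, 0, -4, 0.06, 0.0073, -0.0005, 0.125, 0, 0, -4, 0.06, 0.0073, -0.0005, 0.145, 0, 0, -4, 0.06, 0.0073, -0.0005, 0.145, 0, 0, -4, 0.06, 0.0073, -0.0005, 0.145, 0, 0, -4, 0.06, 0.0073, -0.0005, 0.145, 0, 0, -4, 0.0, 0.0073, -0.0005, 0.145, 0, 0, -4, 0.0, 0.0073, -0.0005, 0.145, 0, 0, -4, 0.0, 0.0073, -0.0005, 0.145, 0, 0, -4, 0.0],
)

```text
time: 39.9
tool_pos: [0.4837, -0.0973, 0.0458]
ee_rot: [3.142, 0.001, -3.124]
wrist_force: [0.1, 0.0, 3.0]
width: 0.0353
finger_force: 30.0
```

Emit:
servo_tool(
  commands=[0, 0, 0, 0, 0, 0, 0.0, 0, 0, 0, 0, 0, 0, 0.0],
)

```text
time: 40.15
tool_pos: [0.4837, -0.0973, 0.0458]
ee_rot: [3.142, 0.001, -3.124]
wrist_force: [-1.4, 0.2, 4.5]
width: 0.0349
finger_force: 30.0
```

Emit:
servo_tool(
  commands=[0, 0, -0.005, 0, 0, 0, 0.0, 0, 0, -0.01, 0, 0, 0, 0.0, 0, 0, -0.01, 0, 0, 0, 0, 0, 0, -0.005, 0, 0, 0, 0, 0, 0, -0.001, 0, 0, 0, 0, 0, 0, 0, 0, 0, 0, 0, 0, 0, 0.001, 0, 0, 0, 0, 0, 0, 0.001, 0, 0, 0, 0],
)

```text
time: 41.15
tool_pos: [0.483, -0.0973, 0.0458]
ee_rot: [-3.142, -0.001, -3.124]
wrist_force: [-5.0, 0.1, 7.8]
width: 0.0354
finger_force: 30.0
```

Emit:
servo_tool(
  commands=[0, 0, 0, 0, 0, 0, 0.06, 0, 0, 0, 0, 0, 0, 0.06, 0, 0, 0, 0, 0, 0, 0.06, 0, 0, -0.05, 0, 0, 0, 0.06, 0, 0, -0.11, 0, 0, 0, 0.06, 0, 0, -0.16, 0, 0, 0, 0.06, 0, 0.04, -0.18, 0, 0, 0, 0.06, 0, 0.04, -0.18, 0, 0, 0, 0.06, 0, 0.04, -0.18, 0, 0, 0, 0.06, 0, 0.04, -0.18, 0, 0, 0, 0.06],
)

```text
time: 42.4
tool_pos: [0.482, -0.0578, 0.2225]
ee_rot: [3.141, -0.003, -3.125]
wrist_force: [-0.7, -0.2, -0.3]
width: 0.0596
finger_force: 0.0
```

Run:
```python
from h import *
t=tool(); s=snapshot('wrist'); save(s,'w12'); print(t[:3,3])
cv2.imwrite('pics/w12c.png',cv2.resize(s['img'][110:260,150:400],None,fx=3.2,fy=3.2,interpolation=cv2.INTER_CUBIC))
O=np.array([.4822,-.0975]);a=np.radians(1.05);Rz=np.array([[np.cos(a),-np.sin(a)],[np.sin(a),np.cos(a)]])
f=lambda p:((proj(s,p,t)-[150,110])*3.2).round(0).tolist()
for y in(.08,0):
  print('ends',[f([*(O+Rz@[x,y]),z]) for x,z in((-.05,.034),(-.05,.07),(.05,.07))],'sides',[f([*(O+Rz@[0,y+q]),.052]) for q in(-.018,.018)])
print('c2',[f([*(O+Rz@[x,-.08+q]),z]) for x in (-.042,.03) for q in(-.022,.022) for z in (.012,.046)])
```

```text
[ 0.48204167 -0.05778891  0.22249403]
ends [[449.0, 90.0], [461.0, 100.0], [453.0, 374.0]] sides [[403.0, 230.0], [500.0, 230.0]]
ends [[237.0, 91.0], [225.0, 100.0], [234.0, 375.0]] sides [[187.0, 231.0], [283.0, 230.0]]
c2 [[2.0, 112.0], [-28.0, 123.0], [102.0, 109.0], [80.0, 119.0], [15.0, 278.0], [-11.0, 302.0], [112.0, 278.0], [93.0, 303.0]]
```

View pics/w12c.png

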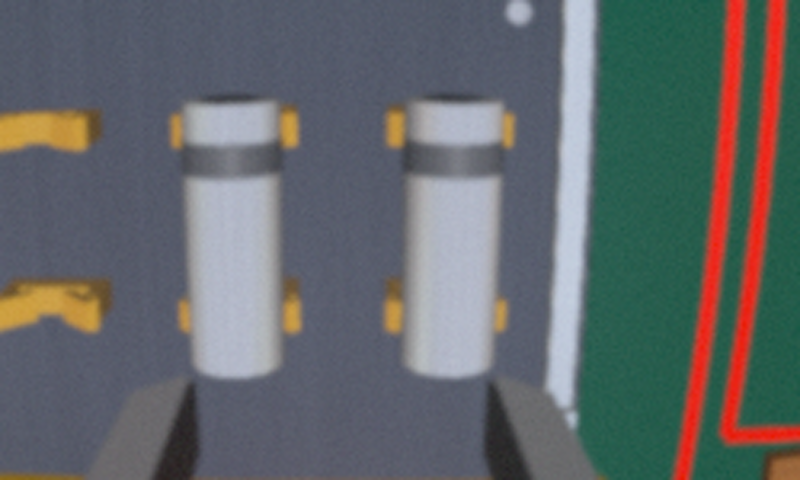

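Both sleeves lie parallel across their V's with ends at the predicted rows (96 to 377), so they are seated and centred to about 1 mm. Now the guard.

Emit:
servo_tool(
  commands=[-0.02, -0.01, 0, 0, 0, 10, 0.05, -0.05, -0.02, 0, 0, 0, 20, 0.05, -0.08, -0.03, 0, 0, 0, 30, 0.05, -0.102, -0.038, 0, 0, 0, 40, 0.05, -0.102, -0.038, 0, 0, 0, 50, 0.05, -0.102, -0.038, 0, 0, 0, 60, 0.05, -0.102, -0.038, 0, 0, 0, 70, 0.05, -0.102, -0.038, 0, 0, 0, 80, 0.05, -0.102, -0.038, 0, 0, 0, 90, 0.05, -0.102, -0.038, 0, 0, 0, 90, 0.05],
)

```text
time: 43.7
tool_pos: [0.585, -0.094, 0.2231]
ee_rot: [-3.14, -0.001, 1.59]
wrist_force: [0.2, 0.1, 0.3]
width: 0.0503
finger_force: 0.0
```

Emit:
servo_tool(
  commands=[0, 0, 0, 0, 0, 0, 0.05, 0, 0, 0, 0, 0, 0, 0.05, 0, 0, 0, 0, 0, 0, 0.05],
)

```text
time: 44.08
tool_pos: [0.5853, -0.0935, 0.2241]
ee_rot: [-3.141, -0.0, 1.589]
wrist_force: [0.8, -0.3, 0.8]
width: 0.0501
finger_force: 0.0
```

Run:
```python
from h import *
print(robot.get_obs()['tool_pos'],rel([.585,-.094,.112],Rst()))
```

```text
[ 0.58530243 -0.09346253  0.22412851] (array([-0.0006, -0.0003,  0.1121]), array([-0.02, -0.02, -0.15]))
```

Emit:
servo_tool(
  commands=[0, 0, 0.05, 0, 0, 0, 0.05, 0, 0, 0.095, 0, 0, 0, 0.05, 0, 0, 0.111, 0, 0, 0, 0.05, 0, 0, 0.111, 0, 0, 0, 0.05, 0, 0, 0.111, 0, 0, 0, 0.05, 0, 0, 0.111, 0, 0, 0, 0.0, 0, 0, 0.111, 0, 0, 0, 0.0, 0, 0, 0.111, 0, 0, 0, 0.0, 0, 0, 0.111, 0, 0, 0, 0.0],
)

```text
time: 45.2
tool_pos: [0.5855, -0.0934, 0.1134]
ee_rot: [3.141, -0.0, 1.589]
wrist_force: [-1.4, 0.3, 1.4]
width: 0.0137
finger_force: 30.2
```

Emit:
servo_tool(
  commands=[0, -0.015, 0, 0, 0, 0, 0, 0, -0.035, 0, 0, 0, 0, 0, 0, -0.055, 0, 0, 0, 0, 0, 0, -0.075, 0, 0, 0, 0, 0, 0, -0.095, 0, 0, 0, 0, 0, 0, -0.115, 0, 0, 0, 0, 0, 0, -0.135, 0, 0, 0, 0, 0, 0, -0.147, 0, 0, 0, 0, 0, 0, -0.15, 0, 0, 0, 0, 0, 0, -0.15, 0, 0, 0, 0, 0],
)

```text
time: 46.45
tool_pos: [0.435, -0.0963, 0.1133]
ee_rot: [-3.14, 0.0, 1.588]
wrist_force: [-1.6, -1.7, 0.5]
width: 0.0137
finger_force: 30.0
```

Emit:
servo_tool(
  commands=[0, -0.003, 0, 0, 0, 0, 0, 0, -0.006, 0, 0, 0, 0, 0, 0, -0.009, 0, 0, 0, 0, 0, 0, -0.01, 0, 0, 0, 0, 0, 0, -0.01, 0, 0, 0, 0, 0],
)

```text
time: 47.08
tool_pos: [0.4258, -0.0965, 0.1133]
ee_rot: [3.14, 0.0, 1.588]
wrist_force: [3.9, -3.0, -2.2]
width: 0.0139
finger_force: 30.0
```

Emit:
servo_tool(
  commands=[0, -0.001, 0, 0, 0, 0, 0, 0, -0.002, 0, 0, 0, 0, 0, 0, -0.003, 0, 0, 0, 0, 0, 0, -0.003, 0, 0, 0, 0, 0],
)

```text
time: 47.58
tool_pos: [0.4258, -0.0965, 0.1133]
ee_rot: [3.133, 0.0, 1.589]
wrist_force: [13.7, -4.1, -8.5]
width: 0.014
finger_force: 30.0
```

Emit:
servo_tool(
  commands=[0, 0.003, 0, 0, 0, 0, 0, 0, 0.005, 0, 0, 0, 0, 0, 0, 0.005, 0, 0, 0, 0, 0.05, 0, 0.005, 0, 0, 0, 0, 0.05, 0, 0.005, 0, 0, 0, 0, 0.05, 0, 0.005, -0.04, 0, 0, 0, 0.05, 0, 0.005, -0.1, 0, 0, 0, 0.05, 0, 0.005, -0.17, 0, 0, 0, 0.05, 0, 0.005, -0.17, 0, 0, 0, 0.05, 0, 0.005, -0.17, 0, 0, 0, 0.05],
)

```text
time: 48.82
tool_pos: [0.4274, -0.0961, 0.2832]
ee_rot: [3.141, -0.0, 1.589]
wrist_force: [-0.2, 0.2, 0.3]
width: 0.0502
finger_force: 0.0
```

Emit:
servo_tool(
  commands=[-0.05, 0.01, 0, 0, 0, 0, 0.05, -0.1, 0.02, 0, 0, 0, 0, 0.05, -0.15, 0.03, 0, 0, 0, 0, 0.05, -0.2, 0.04, 0, 0, 0, 0, 0.05, -0.25, 0.05, 0, 0, 0, 0, 0.05, -0.28, 0.06, 0, 0, 0, 0, 0.05, -0.28, 0.06, 0, 0, 0, 0, 0.05, -0.28, 0.06, 0, 0, 0, 0, 0.05, -0.28, 0.06, 0, 0, 0, 0, 0.05],
)

```text
time: 49.95
tool_pos: [0.4922, -0.3737, 0.2831]
ee_rot: [-3.141, -0.001, 1.59]
wrist_force: [0.1, -0.2, -0.2]
width: 0.0498
finger_force: 0.0
```

Run:
```python
from h import *
t=tool(); s=snapshot('wrist'); save(s,'w13'); print(t[:3,3],robot.get_obs()['ee_rot'])
p=proj(s,[.486,-.3025,.12],t); print(p)
for k in ['knob','knob_pointer']:
  for r in spotter.trace(k,s)[:2]: print(k,round(r['conf'],2),r['box'])
x,y=int(p[0]),int(p[1]); x0=max(x-65,0);y0=max(y-60,0)
cv2.imwrite('pics/w13c.png',cv2.resize(s['img'][y0:y0+120,x0:x0+130],None,fx=5,fy=5,interpolation=cv2.INTER_CUBIC)); print(x0,y0)
```

```text
[ 0.4921922  -0.37368808  0.28314048] [ 3.14152429e+00 -2.77430580e-04  1.58987572e+00]
[251.50901243 120.91821532]
knob 0.75 [230.7, 103.1, 37.2, 36.8]
knob_pointer 0.79 [224.7, 99.4, 45.9, 41.0]
186 60
```

View pics/w13c.png

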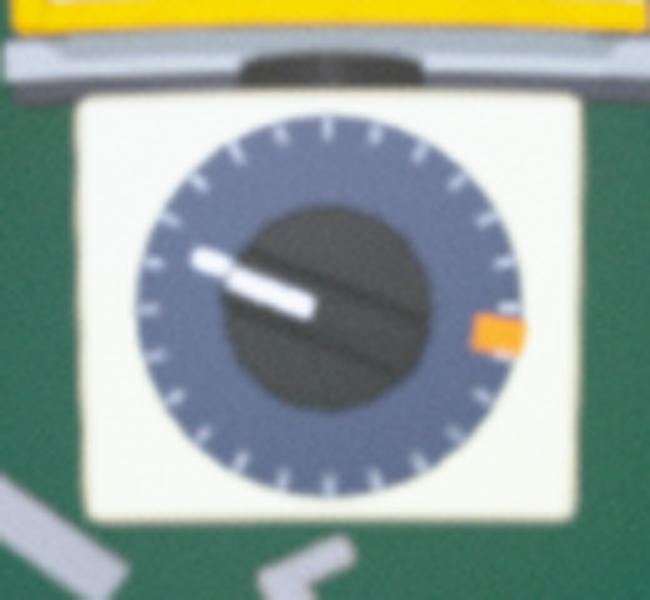

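From above, the dial centre is at crop (330,306), the pointer tip at (192,257), and the orange index inner end at (472,332). The knob must turn about 171° clockwise.

Run:
```python
from h import *
t=tool(); s=snapshot('wrist'); print(robot.get_obs()['joint_positions'])
P=lambda c,z: onz(s,(186+c[0]/5,60+c[1]/5),z,t)
c=P((330,306),.102); print('dial',c, 'disc',P((327,307),.112),'ptr',P((192,257),.104),'idx',P((472,332),.102))
for z in (.104,.110): print(np.linalg.norm((P((192,257),z)-c)[:2]))
ci=P((472,332),.102)-c; print(np.linalg.norm(ci[:2]),np.degrees(np.arctan2(ci[1],ci[0])))
cp=P((192,257),.105)-c; ap=np.degrees(np.arctan2(cp[1],cp[0])); print('ptr ang',ap)
a=np.radians(ap+1e-9); a2=np.radians(ap) # bar along a; tool y at ap-90; tool x = tool y + 90 = ap
Rw=np.array([[np.cos(a),np.sin(a),0],[np.sin(a),-np.cos(a),0],[0,0,-1]])
print(rel([c[0],c[1],.18],Rw))
```

```text
[-7.41759081e-01  2.40800249e-01  1.06297611e+00  1.42415464e-04
  1.83735105e+00 -7.60408166e-01]
dial [ 0.48662273 -0.30415757  0.102     ] disc [ 0.48606553 -0.30402538  0.112     ] ptr [ 0.45439078 -0.29280592  0.104     ] idx [ 0.52001965 -0.30951407  0.102     ]
0.03417248167696032
0.0335918866481258
0.03382375057861835 -9.1120005222382
ptr ang 160.53228308019905
(array([ 0.0703, -0.0045,  0.1037]), array([ 1.000e-02,  3.000e-02, -6.946e+01]))
```

Emit:
servo_tool(
  commands=[0.02, 0, 0, 0, 0, -10, 0.05, 0.05, -0.003, 0.02, 0, 0, -20, 0.05, 0.07, -0.0045, 0.05, 0, 0, -30, 0.05, 0.07, -0.0045, 0.09, 0, 0, -40, 0.05, 0.0703, -0.0045, 0.103, 0, 0, -50, 0.05, 0.0703, -0.0045, 0.103, 0, 0, -60, 0.05, 0.0703, -0.0045, 0.103, 0, 0, -69.5, 0.05, 0.0703, -0.0045, 0.103, 0, 0, -69.5, 0.05, 0.0703, -0.0045, 0.103, 0, 0, -69.5, 0.05, 0.0703, -0.0045, 0.103, 0, 0, -69.5, 0.05],
)

```text
time: 51.4
tool_pos: [0.4866, -0.3049, 0.1803]
ee_rot: [3.141, -0.0, 2.8]
wrist_force: [0.5, -0.0, 0.2]
width: 0.0495
finger_force: 0.0
```

Run:
```python
from h import *
a=np.radians(160.5); Rw=np.array([[np.cos(a),np.sin(a),0],[np.sin(a),-np.cos(a),0],[0,0,-1]])
print(robot.get_obs()['tool_pos'],rel([.4866,-.3041,.126],Rw))
```

```text
[ 0.48655556 -0.30486995  0.18029126] (array([0.0002, 0.0007, 0.0543]), array([ 0.01, -0.  , -0.05]))
```

Emit:
servo_tool(
  commands=[0, 0.0007, 0.03, 0, 0, 0, 0.05, 0, 0.0007, 0.05, 0, 0, 0, 0.05, 0, 0.0007, 0.054, 0, 0, 0, 0.05, 0, 0.0007, 0.054, 0, 0, 0, 0.05, 0, 0.0007, 0.054, 0, 0, 0, 0.0, 0, 0.0007, 0.054, 0, 0, 0, 0.0, 0, 0.0007, 0.054, 0, 0, 0, 0.0, 0, 0.0007, 0.054, 0, 0, 0, 0.0, 0, 0.0007, 0.054, 0, 0, 0, 0.0],
)

```text
time: 52.52
tool_pos: [0.4872, -0.3032, 0.1265]
ee_rot: [3.139, 0.0, 2.802]
wrist_force: [1.6, 4.0, 1.5]
width: 0.0135
finger_force: 29.9
```

Emit:
servo_tool(
  commands=[0, 0, 0, 0, 0, 8, 0, 0, 0, 0, 0, 0, 17, 0, 0, 0, 0, 0, 0, 26, 0, 0, 0, 0, 0, 0, 35, 0, 0, 0, 0, 0, 0, 43, 0, 0, 0, 0, 0, 0, 43, 0],
)

```text
time: 53.28
tool_pos: [0.4861, -0.3046, 0.1264]
ee_rot: [-3.14, -0.0, 2.052]
wrist_force: [-2.5, 1.6, 2.4]
width: 0.0139
finger_force: 29.9
```

Emit:
servo_tool(
  commands=[0, 0, 0, 0, 0, 9, 0, 0, 0, 0, 0, 0, 18, 0, 0, 0, 0, 0, 0, 27, 0, 0, 0, 0, 0, 0, 36, 0, 0, 0, 0, 0, 0, 45, 0, 0, 0, 0, 0, 0, 54, 0, 0, 0, 0, 0, 0, 64, 0, 0, 0, 0, 0, 0, 64, 0],
)

```text
time: 54.28
tool_pos: [0.4836, -0.3044, 0.1264]
ee_rot: [-3.135, 0.004, 0.935]
wrist_force: [-9.4, 1.5, 5.6]
width: 0.0136
finger_force: 29.9
```

Emit:
servo_tool(
  commands=[0, 0, 0, 0, 0, 9, 0, 0, 0, 0, 0, 0, 18, 0, 0, 0, 0, 0, 0, 27, 0, 0, 0, 0, 0, 0, 36, 0, 0, 0, 0, 0, 0, 45, 0, 0, 0, 0, 0, 0, 54, 0, 0, 0, 0, 0, 0, 63, 0, 0, 0, 0, 0, 0, 63, 0, 0, 0, 0, 0, 0, 63, 0],
)

```text
time: 55.4
tool_pos: [0.4826, -0.3021, 0.1264]
ee_rot: [-3.138, 0.011, -0.163]
wrist_force: [-12.3, 7.0, 8.8]
width: 0.0138
finger_force: 29.9
```

Emit:
servo_tool(
  commands=[0, 0, 0, 0, 0, 0, 0.05, 0, 0, 0, 0, 0, 0, 0.05, 0, 0, 0, 0, 0, 0, 0.05, 0, 0, -0.04, 0, 0, 0, 0.05, 0, 0, -0.1, 0, 0, 0, 0.05, -0.04, 0, -0.157, 0, 0, 0, 0.05, -0.075, 0, -0.157, 0, 0, 0, 0.05, -0.075, 0, -0.157, 0, 0, 0, 0.05, -0.075, 0, -0.157, 0, 0, 0, 0.05, -0.075, 0, -0.157, 0, 0, 0, 0.05],
)

```text
time: 56.65
tool_pos: [0.4133, -0.2918, 0.2817]
ee_rot: [-3.14, 0.002, -0.165]
wrist_force: [-0.3, -0.5, -0.4]
width: 0.0499
finger_force: 0.0
```

Run:
```python
from h import *
t=tool(); s=snapshot('wrist'); save(s,'w14'); print(t[:3,3])
c=np.array([.4866,-.3041]); hsv=cv2.cvtColor(s['img'],cv2.COLOR_BGR2HSV)
# polar unwrapping about axis at plate height
def samp(z,r,a): 
    u=proj(s,[c[0]+r*np.cos(a),c[1]+r*np.sin(a),z],t); return cv2.remap(hsv,np.float32([[u[0]]]),np.float32([[u[1]]]),cv2.INTER_LINEAR)[0,0]
for r,z in((.026,.106),(.028,.105),(.030,.104),(.032,.104)):
    w=[d for d in range(-180,180) if (lambda h:h[2]>170 and h[1]<70)(samp(z,r,np.radians(d)))]; print('white',r,w)
for r in(.034,.037,.040):
    o=[d for d in range(-180,180) if (lambda h:5<h[0]<25 and h[1]>140 and h[2]>150)(samp(.102,r,np.radians(d)))]; print('orange',r,o)
```

```text
[ 0.41333866 -0.2918381   0.28170491]
white 0.026 [-14, -13, -12, -11, -10, -9, -8, -7, -6, -5, -4, -3, -2, -1]
white 0.028 [-14, -13, -12, -11, -10, -9, -8, -7, -6, -5, -4, -3, -2]
white 0.03 [-14, -13, -12, -11, -10, -9, -8, -7, -6, -5, -4, -3, -2]
white 0.032 [-12, -11, -10, -9, -8, -7, -6, -5, -4]
orange 0.034 [-9, -8, -7, -6, -5, -4, -3]
orange 0.037 [-11, -10, -9, -8, -7, -6, -5, -4, -3, -2, -1]
orange 0.04 [-10, -9, -8, -7, -6, -5, -4, -3, -2]
```

Run:
```python
from h import *
s=snapshot('side')
for k in ['sleeve0','master','guard']:
  for r in spotter.trace(k,s)[:3]: print(k,round(r['conf'],2),r['box'])
print(close_job())
```

```text
sleeve0 0.61 [247.2, 131.9, 15.2, 15.1]
master 0.6 [178.8, 242.8, 17.3, 34.6]
guard 0.71 [224.3, 152.4, 47.2, 67.4]
the job is handed in; nothing more can be done
None
```

The job is done and handed in: the master is in its stand, both sleeves are seated in cradles 0 and 1, the guard is shut, and the knob pointer is at the index mark (about 1 mm off by image measurement); the judge's verdict was not shown.

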